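# Load the spare-roll keeper and lock its bayonet cover

## Task

Put away the loose paper rolls standing about the till: stand every long roll in the deep row and every short roll in the shallow row of the round keeper, so that their tops are level. Then set the cover over them with its lugs in the two slots of the ring, press it down and turn it clockwise just under a quarter turn to the stop, so that it springs up locked, and let go. Leave the notepad, card wallet and marker where they are.

Things in the scene. Friction and masses are not known exactly. Their poses are not given: they have to be found in the camera images.
- keeper: spare-roll keeper: round black base, 181 mm across, fixed to the counter. Origin on its axis at counter level, z up. Inside, two straight rows for standing rolls run along its x, with grey walls up to z = 40 mm. Four spring pads in the gap round them (tops at z = 28 mm, sink 16 mm, 0.7 N per mm in all) carry the cover's edge. Outside is a bayonet ring: lip at z = 30 to 36 mm, from radius 77 mm out
- deep_row (a point): middle of the floor of the deep row, for long rolls: 31 mm to the keeper's -y side of its axis, floor at z = 6 mm. Row 35 mm wide across the keeper's y, 104 mm long along its x; room for three rolls, at -34, 0 and +34 mm along it. A long roll in it has its top at z = 63 mm, 23 mm above the walls. Axes as the keeper's
- shallow_row (a point): middle of the floor of the shallow row, for short rolls: 31 mm to the keeper's +y side, floor at z = 23 mm; same width, length and places as the deep row. A short roll in it also has its top at z = 63 mm; a long one would stand too high for the cover. Axes as the keeper's
- ring_slot (a point): one of the two slots, facing each other across the ring, in the ring's lip, each about 50 mm wide, through which the lugs go down: at radius 82 mm, 80 degrees anticlockwise (seen from above) from the keeper's +x. The other is at 260 degrees
- ring_stop (a point): where a lug ends up: at radius 82 mm on the keeper's +x (the other lug on -x), 80 degrees clockwise under the lip from ring_slot. An end stop stands there, and a tooth hanging 3.5 mm below the lip keeps the lug from turning back once it has sprung up
- cover: grey drum-shaped dust cover, 147 mm across, open below, 0.16 kg, loose, on the counter. Origin at the centre of its bottom edge, z up. Inside 54 mm high, top face z = 58 mm. Same if turned by half. Two lugs, 20 mm wide, 8 mm high, stick out at the bottom edge along +x and -x to radius 83.5 mm, below the handle's ends. Goes over the keeper concentrically with 3 mm play, lugs in the slots
- cover_handle (a point): middle of the cover's black bar handle, 72 mm above its bottom edge: 64 mm long (cover's x), 14 mm thick (y), from the top face up to z = 86 mm. Set on, the cover rests at about z = 26 mm of the keeper. Press (about 10 N) until its origin is at z = 14 to 16 mm, turn clockwise 80 degrees to the stop (its x along the keeper's x), let go: it springs up to z = 22 mm, locked
- long_roll_1: upright white paper roll, 30 mm diameter, 57 mm long (a long one; the other kind is 40 mm long and otherwise alike). Origin at its centre, halfway up; z along its axis. Starts standing on the counter; belongs upright in the deep row. Smooth paper, friction about 0.4. May be absent (None)
- long_roll_2: upright white paper roll, 30 mm diameter, 57 mm long (a long one; the other kind is 40 mm long and otherwise alike). Origin at its centre, halfway up; z along its axis. Starts standing on the counter; belongs upright in the deep row. Smooth paper, friction about 0.4. May be absent (None)
- long_roll_3: upright white paper roll, 30 mm diameter, 57 mm long (a long one; the other kind is 40 mm long and otherwise alike). Origin at its centre, halfway up; z along its axis. Starts standing on the counter; belongs upright in the deep row. Smooth paper, friction about 0.4. May be absent (None)
- short_roll_1: upright white paper roll, 30 mm diameter, 40 mm long (a short one; the other kind is 57 mm long and otherwise alike). Origin at its centre, halfway up; z along its axis. Starts standing on the counter; belongs upright in the shallow row. Smooth paper, friction about 0.4. May be absent (None)
- short_roll_2: upright white paper roll, 30 mm diameter, 40 mm long (a short one; the other kind is 57 mm long and otherwise alike). Origin at its centre, halfway up; z along its axis. Starts standing on the counter; belongs upright in the shallow row. Smooth paper, friction about 0.4. May be absent (None)
- short_roll_3: upright white paper roll, 30 mm diameter, 40 mm long (a short one; the other kind is 57 mm long and otherwise alike). Origin at its centre, halfway up; z along its axis. Starts standing on the counter; belongs upright in the shallow row. Smooth paper, friction about 0.4. May be absent (None)
- order_pad: spiral notepad, 130x94x13 mm, origin under its centre; a bystander
- card_wallet: black card wallet, 70x100x14 mm, origin under its centre; a bystander
- marker: marker pen lying down, 135 mm long, 17 mm thick, origin under its centre; a bystander
Things that resemble listed ones, but are neither listed nor needed, are in the scene too. What is shaped like the long_roll_1 but black or green is not meant.

How it is judged (in metres and radians):
On the way, in this order (a step that is already met when the one before it is completed fails the run):
1. every roll present stands in its row, long in deep, short in shallow (y of long_roll_1 in the frame of keeper between -0.037 and -0.025 m and x of long_roll_1 in the frame of keeper between -0.045 and 0.045 m and z of long_roll_1 in the frame of keeper between 0.0305 and 0.0385 m and angle between the z axis of each of long_roll_1, long_roll_2, long_roll_3, short_roll_1, short_roll_2, short_roll_3 and the z axis of keeper, either way round below 0.12 rad and y of long_roll_2 in the frame of keeper between -0.037 and -0.025 m and x of long_roll_2 in the frame of keeper between -0.045 and 0.045 m and z of long_roll_2 in the frame of keeper between 0.0305 and 0.0385 m and y of long_roll_3 in the frame of keeper between -0.037 and -0.025 m and x of long_roll_3 in the frame of keeper between -0.045 and 0.045 m and z of long_roll_3 in the frame of keeper between 0.0305 and 0.0385 m and y of short_roll_1 in the frame of keeper between 0.025 and 0.037 m and x of short_roll_1 in the frame of keeper between -0.045 and 0.045 m and z of short_roll_1 in the frame of keeper between 0.039 and 0.047 m and y of short_roll_2 in the frame of keeper between 0.025 and 0.037 m and x of short_roll_2 in the frame of keeper between -0.045 and 0.045 m and z of short_roll_2 in the frame of keeper between 0.039 and 0.047 m and y of short_roll_3 in the frame of keeper between 0.025 and 0.037 m and x of short_roll_3 in the frame of keeper between -0.045 and 0.045 m and z of short_roll_3 in the frame of keeper between 0.039 and 0.047 m), for 0.2 s.
2. the cover is over the keeper, lugs in the slots, and pressed down below the lip (horizontal distance between cover and keeper below 0.007 m and angle between the z axis of cover and the z axis of keeper, either way round below 0.06 rad and z of cover in the frame of keeper below 0.0185 m and angle between the x axis of cover and the x axis of keeper, either way round above 1.1 rad), for 0.05 s.
At the end, for the whole second after the job is handed in: each roll present stands in its own row (6 mm across it, 4 mm in height, 45 mm along it, 0.12 rad); the cover is centred within 7 mm, level within 0.06 rad, 18 to 25.5 mm above the keeper's origin, x axes within 0.09 rad (locked), at rest, released (all of step 1 and horizontal distance between cover and keeper below 0.007 m and angle between the z axis of cover and the z axis of keeper, either way round below 0.06 rad and z of cover in the frame of keeper between 0.018 and 0.0255 m and angle between the x axis of cover and the x axis of keeper, either way round below 0.09 rad and linear speed of cover below 0.02 m/s and angular speed of cover below 0.2 rad/s); the robot touches nothing.
It fails at once if the order pad is shifted more than 30 mm (distance of order_pad from where it was at the start of the episode above 0.03 m).
It fails at once if the card wallet is shifted more than 30 mm (distance of card_wallet from where it was at the start of the episode above 0.03 m).
It fails at once if the marker is shifted more than 30 mm (distance of marker from where it was at the start of the episode above 0.03 m).
Of long_roll_1, long_roll_2, long_roll_3, short_roll_1, short_roll_2, short_roll_3 only 4 to 6 are there at a start; the rules pass over those that are not, and their reading is None.
At some moment in a run one of short_roll_1, short_roll_2, short_roll_3, cover may be knocked a few centimetres aside while the robot is not near it.
It also fails if it takes over 210 s, if anything falls off the work surface, if the arm or the gripper's body presses on something with over 40 N, if the wrist force passes 120 N, or if a joint passes its speed limit or range.

## Robot

A 6-joint arm with a two-finger parallel gripper is mounted at the origin on a cart in front of the work surface, level with it; the furniture and walls round the work are solid. World frame = base frame: x ahead of the robot, y to its left, z up, the work surface at z = 0. Lengths are in mm, angles in degrees, forces in N, time in s.
With the tool pointing down it reaches from about 350 to 850 mm from the base axis. Payload 8.1 kg.
Tool frame: the origin (TCP) lies at the very end of the fingers, on their centre line; the grasp point (between the pads) lies 19 mm behind it; z points along the fingers, y is the line along which they close (so a half turn about z gives the same grasp; the last joint's range is limited). The gripper opens to 85 mm and grips with 20 to 120 N. Pads are 22 mm wide; open, the fingers measure 114 mm over their backs; the gripper's body (76 mm by 85 mm) begins 54 mm behind the grasp point. The pads swing forward as they close: fully open they stand 13 mm farther back than shut.
Start: joints at [72.399, 7.471, 85.268, -0, 87.261, -4.893], TCP at [131.969, 585.311, 231.292] pointing down, gripper open.
Joint ranges: [-169.43, 169.43], [-51.17, 129.36], [1.28, 143.12], [-76.62, 256.62], [0, 156.53], [-152.29, 152.29]. Speed limits (degrees/s): [136.94, 136.94, 159.86, 180, 180, 180].

## Interface

Orientations are given as [roll, pitch, yaw] about the fixed x, y, z axes, in that order (R = Rz(yaw) Ry(pitch) Rx(roll)).
In Python, from bench import * gives the robot as it stands.
- The arm moves only by the tool play_rows, never from a script. Its argument "increments" is a list of rows, each a list of 3 entries, a list of its own where there are three numbers: the gripper's target within -1 to 1 (fully open at 1, half-way at 0, shut at -1), then the shift along the tool's x, y, z in mm, then the turn about the tool's z in rad. A call has 1 to 12 rows; each row shifts and turns the commanded pose from where the row before left it, along the tool's axes as they then stand; what a row does not reach is not made up. A row lasts 1/12 s, in which the tool goes at most 41.7 mm and 7.16 degrees, less where a joint would pass 70% of its speed; a pose out of reach is approached as far as the arm can. A call is refused whole if a number of a shift passes 41.7 or a number of a turn 0.125, either way. A call with a gripper value outside its range is refused whole. The fingers move at their own pace and stop on an object; "force" is the grip in N (left out, the last holds). Time passes only in rows, so rows that do not move let the fingers close. It gives the time, the measured TCP pose, the force, the opening and the grip force at its end, in the units of the state.
- sense(): the state, without advancing time (a new reading comes with each control period).
- snapshot(name): name is "scene" or "top"; returns a dict with "color" (480x640x3 uint8, red, green, blue), "intrinsics" (3x3 intrinsics, pixels), "world_from_camera" (4x4, takes a point from camera to world coordinates). Camera axes: x right, y down, z forward; pixel columns grow to the right and rows downward; lengths in mm; the calibration is good to about 2 mm. A picture is of the moment at which its call begins. There is no depth.
- hand_in(): hands the job in; it is judged then, once.
Trained networks look in a picture, given as the dict that the camera call returned (one of the last four; its "shot" number tells which), for a name from the list of things; names that differ only in an ending like _2 or _b are one class to them, and where a whole thing is asked for, a point or a joint stands for the part that bears it (a point fixed in the world has none). Each returns a list of dicts, best first, with "p" (0 to 1); they miss things now and then, are a little off and sometimes report something else, mostly with a low value. They report only what shows in the picture. A call takes as long as a camera call. They do not tell look-alikes from the thing itself.
- find_in(query, picture): "xyz" ([x, y, z] in mm, in the coordinates of the camera as it stood for that picture, good to about 4 mm: the middle of the surface that is visible of it).
- regions_of(query, picture): "mask" (480x640 bool, what is visible of it).
- pinpoint(query, picture): "xyz" ([x, y, z] in mm, in the coordinates of the camera as it stood for that picture, good to about 4 mm: a listed point, or the origin of a listed thing).
The state is a dict: "time": time; "joint_pos": joint angles; "qd": joint speeds; "joint_efforts": joint torques, N m; "tool_pos": TCP position; "tcp_rot": TCP orientation; "ft_force": force on the tool from outside, world axes, zero at the start; "wrist_torque": the same for the moment, N m; "finger_gap": finger opening in mm; "grip_force": force on a finger pad.
Only numpy, scipy, OpenCV 4.12 (cv2) and the standard library are available. Lean on these libraries where they do the work, as an engineer would, in place of code of your own. Each camera call takes 0.05 s, during which the arm holds its last target. There are 200 camera calls.

## Working session

There is one attempt and no reset: what is moved stays moved. The work goes in short steps, Python scripts to look and compute and a tool call to move; the robot and the scene stay as the last step left them, time stands still between calls to the robot, and variables do not carry over. Pictures are saved under pics/ and viewed, at most 14 in all, crops included, and the job is handed in when it is done.

Besides the shell and the picture viewer there is one more tool, called after ">>>" as name(argument=value, ...), one argument or row to a line, values as JSON. play_rows: Moves the arm, as the interface text tells. Its arguments: {"type":"object","properties":{"increments":{"type":"array","items":{"type":"array"}},"force":{"type":"number"}},"required":["increments"]}

```bash
ls; mkdir -p pics
cat > h.py <<'E'
from bench import *
import numpy as np, cv2
def save(s,n,crop=None,scale=1):
    im=s["color"][...,::-1]
    if crop: im=im[crop[1]:crop[3],crop[0]:crop[2]]
    if scale!=1: im=cv2.resize(im,None,fx=scale,fy=scale,interpolation=cv2.INTER_CUBIC)
    cv2.imwrite("pics/"+n+".png",im)
def w(s,p): return (s["world_from_camera"]@np.r_[p,1])[:3]
def pix(s,P):
    c=np.linalg.inv(s["world_from_camera"])@np.r_[P,1]; q=s["intrinsics"]@c[:3]; return q[:2]/q[2]
def ray(s,u,v,z):
    T=s["world_from_camera"]; d=T[:3,:3]@np.linalg.inv(s["intrinsics"])@np.array([u,v,1.]); o=T[:3,3]; return o+d*(z-o[2])/d[2]
E
python3 - <<'E'
from h import *
st=sense(); print({k:np.round(v,2).tolist() for k,v in st.items()})
for n in("top","scene"):
    s=snapshot(n); save(s,n+"0"); print(n,s["world_from_camera"][:3,3].round(), s["intrinsics"][0,0])
    for q in ["long_roll_1","short_roll_1","cover","cover_handle","keeper","deep_row","shallow_row","ring_slot","ring_stop","order_pad","card_wallet","marker"]:
        for r in pinpoint(q,s)[:8]:
            p=w(s,r["xyz"]); print(q,round(r["p"],2),p.round(0),pix(s,p).round())
E
```

```text
pics
{'time': 0.0, 'joint_pos': [72.4, 7.51, 85.33, 0.0, 87.26, -4.89], 'qd': [0.08, 0.01, 0.03, -0.01, 0.06, -0.03], 'joint_efforts': [-0.0, -56.94, -50.05, -0.0, 0.02, -0.0], 'tool_pos': [131.78, 584.8, 230.25], 'tcp_rot': [-179.9, -0.01, 167.29], 'ft_force': [-0.55, 0.51, 0.25], 'wrist_torque': [-0.0, 0.0, -0.02], 'grip_force': 0.0, 'finger_gap': 85.18}
top [ 292.  -19. 1562.] 584.7143204899229
long_roll_1 0.6 [418. -47.  24.] [323. 284.]
long_roll_1 0.58 [469. 235.  29.] [216. 265.]
long_roll_1 0.57 [ 365. -107.   29.] [346. 305.]
long_roll_1 0.51 [351. -33.  30.] [318. 310.]
long_roll_1 0.42 [394. 228.  30.] [218. 293.]
short_roll_1 0.45 [ 383. -311.   21.] [423. 299.]
short_roll_1 0.42 [ 423. -153.   19.] [363. 283.]
short_roll_1 0.42 [ 394. -230.   16.] [392. 294.]
cover 0.96 [681.  80.  -3.] [277. 190.]
cover 0.58 [ 552. -247.   -6.] [397. 237.]
cover_handle 0.62 [680.  78.  71.] [276. 183.]
cover_handle 0.3 [ 583. -251.   19.] [399. 224.]
keeper 0.94 [ 551. -249.   -4.] [397. 237.]
deep_row 0.72 [ 521. -246.    8.] [397. 247.]
deep_row 0.48 [555. 229.   1.] [221. 234.]
shall
[... 856 characters left out ...]
.  79.] [347. 213.]
cover_handle 0.34 [ 551. -247.    1.] [406. 311.]
keeper 0.86 [ 548. -250.    2.] [406. 312.]
keeper 0.52 [ 383. -314.   22.] [371. 348.]
deep_row 0.75 [ 523. -245.    6.] [396. 313.]
deep_row 0.68 [ 538. -330.   26.] [435. 320.]
deep_row 0.4 [680.  80.  77.] [346. 214.]
shallow_row 0.84 [ 582. -248.   27.] [418. 296.]
shallow_row 0.4 [ 522. -248.    6.] [397. 314.]
ring_slot 0.76 [ 632. -272.   36.] [443. 288.]
ring_stop 0.71 [ 541. -331.   26.] [436. 320.]
order_pad 0.78 [ 728. -144.    1.] [425. 267.]
order_pad 0.5 [555. 234.  -1.] [270. 235.]
card_wallet 0.69 [561. 234.  -0.] [272. 235.]
marker 0.77 [331. 270.   1.] [186. 254.]
marker 0.59 [684.  77.   5.] [348. 240.]
```

Run:
```python
import cv2
a=cv2.imread("pics/top0.png")[150:330,180:450]; b=cv2.imread("pics/scene0.png")[190:380,170:470]
cv2.imwrite("pics/a.png",cv2.resize(a,None,fx=2.9,fy=2.9,interpolation=cv2.INTER_CUBIC))
cv2.imwrite("pics/b.png",cv2.resize(b,None,fx=2.6,fy=2.6,interpolation=cv2.INTER_CUBIC))
```

```text
(no output)
```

View pics/a.png

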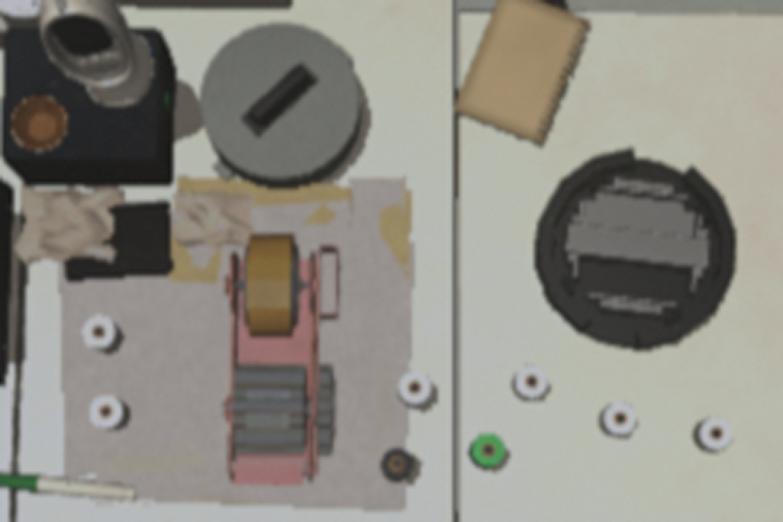

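View pics/b.png

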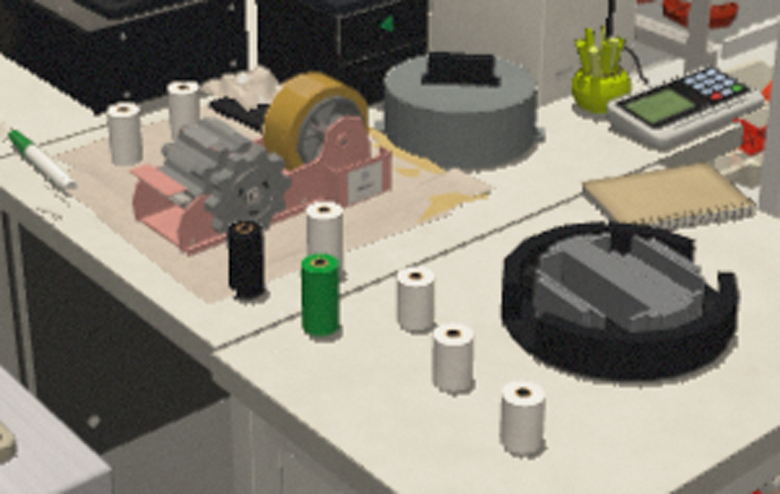

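Top crop: six white rolls. Left pair at crop (99,331) and (106,411), one at (415,388), and three at (531,381), (619,418), (715,433). The look-alikes are green at (488,450) and black at (397,464). Others are the cover at (283,103), keeper at (635,248), notepad, marker and wallet. The scene crop shows the left pair plus (323,235) as long (about 57 mm), and the three in front of the keeper as short.

```bash
cat >> h.py <<'E'
from scipy.spatial.transform import Rotation as Ro
def plan(wps):
    "waypoints (x,y,z,yaw): tool-frame shift (at that yaw), turn deg (+ about tool z), rows needed"
    st=sense(); p=np.array(st["tool_pos"]); y=st["tcp_rot"][2]
    for wp in wps:
        q=np.array(wp[:3],float); d=q-p
        dy=(wp[3]-y+180)%360-180
        a=np.radians(wp[3]); sh=[d[0]*np.cos(a)+d[1]*np.sin(a), d[0]*np.sin(a)-d[1]*np.cos(a), -d[2]]
        print("to",wp,"turn %.3f rad"%np.radians(-dy),"then shift",np.round(sh,1),"rows>=%.1f"%(np.linalg.norm(d)/41.7)); p=q;y=wp[3]
E
python3 - <<'E'
from h import *
acc={}
for k in range(4):
    for n in("top","scene"):
        s=snapshot(n)
        for q in ["keeper","deep_row","shallow_row","ring_slot","ring_stop"]:
            r=pinpoint(q,s)
            if r: acc.setdefault((q,n),[]).append(w(s,r[0]["xyz"]))
        if k==0:
            for q in ["keeper","long_roll_1","short_roll_1"]:
                for r in regions_of(q,s)[:6]:
                    m=r["mask"].astype(np.uint8); c=max(cv2.findContours(m,0,2)[0],key=len)
                    x,y,ww,hh=cv2.boundingRect(c)
                    print(n,q,round(r["p"],2),(x,y,ww,hh),"aspect %.2f"%(hh/ww), ray(s,x+ww/2-.5,y+hh/2-.5,33 if q=="keeper" else 40).round(1))
for k,v in acc.items(): print(k,np.mean(v,0).round(1),np.std(v,0).round(1))
plan([(350,400,220,85),(469,235.5,110,85),(469,235.5,37,85)])
E
```

```text
top keeper 0.6 (364, 201, 70, 68) aspect 0.97 [ 551.1 -246.4   33. ]
top long_roll_1 0.67 (211, 286, 14, 12) aspect 0.86 [396.8 227.7  40. ]
top long_roll_1 0.67 (311, 304, 12, 12) aspect 1.00 [351.7 -29.8  40. ]
top long_roll_1 0.47 (208, 258, 15, 14) aspect 0.93 [467.3 236.4  40. ]
top short_roll_1 0.66 (386, 289, 13, 11) aspect 0.85 [ 393.  -225.9   40. ]
scene keeper 0.82 (363, 275, 90, 62) aspect 0.69 [ 529.3 -268.1   33. ]
scene long_roll_1 0.76 (235, 222, 12, 22) aspect 1.83 [457.9 222.   40. ]
scene long_roll_1 0.73 (289, 269, 13, 21) aspect 1.62 [416.4 -50.9  40. ]
scene long_roll_1 0.67 (212, 231, 13, 23) aspect 1.77 [386.5 209.9  40. ]
scene long_roll_1 0.67 (257, 275, 16, 30) aspect 1.88 [341.1 -46.3  40. ]
scene long_roll_1 0.63 (286, 288, 16, 32) aspect 2.00 [ 353.2 -127.7   40. ]
scene long_roll_1 0.56 (362, 275, 93, 63) aspect 0.68 [ 519.8 -277.6   40. ]
scene short_roll_1 0.8 (323, 294, 14, 23) aspect 1.64 [ 404. -177.   40.]
scene short_roll_1 0.75 (362, 338, 17, 27) aspect 1.59 [ 358.8 -336.8   40. ]
scene short_roll_1 0.43 (211, 230, 14, 24) aspect 1.71 [387.  213
[... 219 characters left out ...]
p') [ 583.3 -251.3   19.5] [0.4 1.2 1.4]
('ring_slot', 'top') [ 632.3 -270.6   28.2] [0.3 1.1 1.6]
('ring_stop', 'top') [ 505.3 -189.7   26.1] [ 63.2 242.6   2.6]
('keeper', 'scene') [ 550.9 -248.8    3.1] [0.9 1.  0.9]
('deep_row', 'scene') [ 521.7 -247.9    5.8] [1.4 0.7 1.8]
('shallow_row', 'scene') [ 582.9 -249.9   26.6] [0.9 0.7 1.4]
('ring_slot', 'scene') [ 629.2 -271.8   38.2] [0.7 1.4 0.8]
('ring_stop', 'scene') [ 540.8 -331.5   24.8] [2.  0.7 0.2]
to (350, 400, 220, 85) turn 1.436 rad then shift [-165.6  233.4   11.3] rows>=6.9
to (469, 235.5, 110, 85) turn 0.000 rad then shift [-153.5  132.9  110. ] rows>=5.5
to (469, 235.5, 37, 85) turn 0.000 rad then shift [ 0.  0. 73.] rows>=1.8
```

```bash
cat >> h.py <<'E'
def K(c,yaw,pts):
    a=np.radians(yaw); R=np.array([[np.cos(a),-np.sin(a)],[np.sin(a),np.cos(a)]])
    return [np.r_[np.array(c)+R@np.array(p[:2]),p[2]] for p in pts]
E
python3 - <<'E'
from h import *
s=snapshot("top"); x0,y0,f=358,195,7
im=cv2.resize(s["color"][y0:y0+82,x0:x0+80,::-1],None,fx=f,fy=f,interpolation=cv2.INTER_CUBIC)
def draw(P,col,im=im):
    q=np.array([(pix(s,p)-[x0,y0]+.5)*f for p in P]).astype(int); cv2.polylines(im,[q],True,col,1)
c,yaw=(551,-248.5),-95
for sg in(-1,1):
    draw(K(c,yaw,[(-52,sg*13.5,40),(52,sg*13.5,40),(52,sg*48.5,40),(-52,sg*48.5,40)]),(0,0,255))
for r,z in((90.5,0),(77,36),(90.5,36)): draw(K(c,yaw,[(r*np.cos(t),r*np.sin(t),z) for t in np.linspace(0,6.28,60)]),(0,255,255))
for t in(80,260): draw(K(c,yaw,[(77*np.cos(np.radians(t+e)),77*np.sin(np.radians(t+e)),36) for e in(-18,18)]),(0,255,0))
cv2.imwrite("pics/k.png",im)
s=snapshot("scene")
def bb(x,y,h): 
    q=np.array([pix(s,(x+15*np.cos(t),y+15*np.sin(t),z)) for z in(0,h) for t in np.linspace(0,6.28,40)]); return np.ptp(q,axis=0).round(1)
for n,x,y in(("A",469,235),("B",396,228),("C",418,-45),("D",425,-151),("E",394,-230),("F",382,-312),("green",365,-110)): print(n,pix(s,(x,y,0)).round(),bb(x,y,57),bb(x,y,40))
E
```

```text
A [242. 244.] [13.2 25.7] [12.9 19.5]
B [219. 253.] [14.1 26.6] [13.6 20.2]
C [294. 294.] [14.5 30.3] [14.3 23.3]
D [329. 313.] [15.2 32.1] [15.  24.8]
E [343. 336.] [16.5 34.2] [16.2 26.6]
F [369. 358.] [18.  36.3] [17.6 28.3]
green [293. 315.] [15.4 32.3] [15.2 24.9]
```

View pics/k.png

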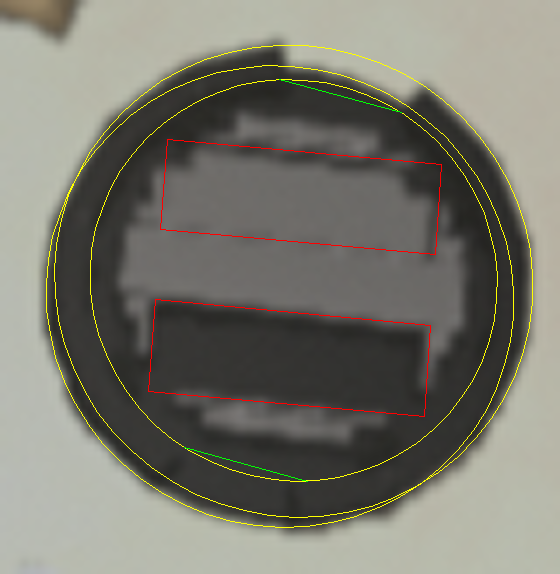

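>>> play_rows(
  increments=[
    [0.3,[0,0,0],0.12],
    [0.3,[0,0,0],0.12],
    [0.3,[0,0,0],0.12],
    [0.3,[0,0,0],0.12],
    [0.3,[0,0,0],0.12],
    [0.3,[0,0,0],0.12],
    [0.3,[0,0,0],0.12],
    [0.3,[0,0,0],0.12],
    [0.3,[0,0,0],0.12],
    [0.3,[0,0,0],0.12],
    [0.3,[0,0,0],0.12],
    [0.3,[0,0,0],0.116],
  ],
  force=40,
)

```text
time: 5.1
tool_pos: [132.0, 585.3, 231.3]
tcp_rot: [180.0, 0.0, 84.7]
ft_force: [-0.2, 0.3, 0.4]
finger_gap: 55.5
grip_force: 0.0
```

>>> play_rows(
  increments=[
    [0.3,[-18,26,1],0],
    [0.3,[-18,26,1],0],
    [0.3,[-18,26,1],0],
    [0.3,[-18,26,1],0],
    [0.3,[-18,26,1],0],
    [0.3,[-18,26,1],0],
    [0.3,[-18,26,1],0],
    [0.3,[-18,26,2],0],
    [0.3,[-22,25,2],0],
  ],
)

```text
time: 5.85
tool_pos: [350.8, 398.9, 220.5]
tcp_rot: [180.0, -0.0, 85.0]
ft_force: [0.2, 0.4, -0.3]
finger_gap: 55.7
grip_force: 0.0
```

```bash
python3 -c "
from h import *
print(sense()['tool_pos'],sense()['tcp_rot'],sense()['finger_gap'],sense()['time'],sense()['joint_pos'])
plan([(469,235.5,110,85),(469,235.5,37,85)])"
```

```text
[350.8157459  398.90782373 220.48292409] [ 1.79971959e+02 -4.01185690e-02  8.50272291e+01] 55.708123644801134 5.85 [ 4.31353907e+01 -2.96073735e+00  9.71042143e+01  5.93030562e-03
  8.58079349e+01  4.81077404e+01]
to (469, 235.5, 110, 85) turn 0.000 rad then shift [-152.5  132.   110.5] rows>=5.5
to (469, 235.5, 37, 85) turn 0.000 rad then shift [ 0.  0. 73.] rows>=1.8
```

Keeper overlay (centre (551,-248.5), yaw about -95°) matches the rows and the notch at (285..415, 50..95). Roll heights agree: A, B and C are long, D, E and F short.

>>> play_rows(
  increments=[
    [0.3,[-25,22,18],0],
    [0.3,[-25,22,18],0],
    [0.3,[-25,22,18],0],
    [0.3,[-25,22,18],0],
    [0.3,[-26,22,19],0],
    [0.3,[-26.5,22,19.5],0],
    [0.3,[0,0,0],0],
  ],
)

```text
time: 6.43
tool_pos: [468.4, 230.7, 105.6]
tcp_rot: [-179.8, 0.2, 84.8]
ft_force: [-0.0, -0.5, 0.1]
finger_gap: 55.5
grip_force: 0.0
```

>>> play_rows(
  increments=[
    [0.3,[0,0,20],0],
    [0.3,[0,0,20],0],
    [0.3,[0,0,20],0],
    [0.3,[0,0,13],0],
    [0.3,[0,0,0],0],
    [-1,[0,0,0],0],
    [-1,[0,0,0],0],
    [-1,[0,0,0],0],
    [-1,[0,0,0],0],
    [-1,[0,0,0],0],
    [-1,[0,0,0],0],
    [-1,[0,0,0],0],
  ],
)

```text
time: 7.43
tool_pos: [469.0, 236.8, 38.1]
tcp_rot: [179.9, -0.1, 85.0]
ft_force: [-0.2, 1.0, 6.5]
finger_gap: 28.5
grip_force: 39.8
```

>>> play_rows(
  increments=[
    [-1,[0,0,-15],0],
    [-1,[0,0,-30],0],
    [-1,[0,0,-30],0],
    [-1,[0,0,-30],0],
    [-1,[0,0,-30],0],
    [-1,[0,0,0],0],
  ],
)

```text
time: 7.93
tool_pos: [471.4, 237.7, 179.3]
tcp_rot: [179.5, -0.3, 85.0]
ft_force: [1.0, 0.1, 0.2]
finger_gap: 28.5
grip_force: 39.5
```

Run:
```python
from h import *
T=sense()["tool_pos"]; print(T,sense()["grip_force"])
for n in("top","scene"):
    s=snapshot(n); print(n,pix(s,T).round(1))
    for q in ["long_roll_1","short_roll_1","cover_handle"]:
        for r in pinpoint(q,s)[:8]:
            p=w(s,r["xyz"]); print(q,round(r["p"],2),p.round(1))
save(s,"g1",(150,120,350,270),3)
```

```text
[471.37796685 237.67966836 179.31659106] 39.520177245140076
top [204.9 256. ]
long_roll_1 0.62 [350.3 -29.9  26.9]
long_roll_1 0.6 [419.4 -47.4  26.4]
long_roll_1 0.51 [ 366.1 -111.9   28.5]
short_roll_1 0.51 [ 421.  -151.8   18. ]
short_roll_1 0.45 [ 391.5 -229.3   19.6]
short_roll_1 0.45 [ 382.4 -315.4   21.8]
cover_handle 0.9 [678.6  81.2  72. ]
cover_handle 0.32 [ 390.4 -229.    20.7]
scene [238.7 176.1]
long_roll_1 0.98 [ 365.5 -111.    26.6]
long_roll_1 0.83 [351.4 -26.9  30.8]
long_roll_1 0.82 [393.1 230.   26.3]
long_roll_1 0.64 [467.9 237.5 161.5]
long_roll_1 0.59 [418.7 -43.7  31.3]
long_roll_1 0.33 [ 550.6 -251.     3.9]
short_roll_1 0.85 [ 393.5 -231.2   20.3]
short_roll_1 0.76 [ 382.3 -313.5   19.9]
short_roll_1 0.54 [ 427.7 -152.1   20.3]
cover_handle 0.65 [680.7  80.   77.2]
```

View pics/g1.png

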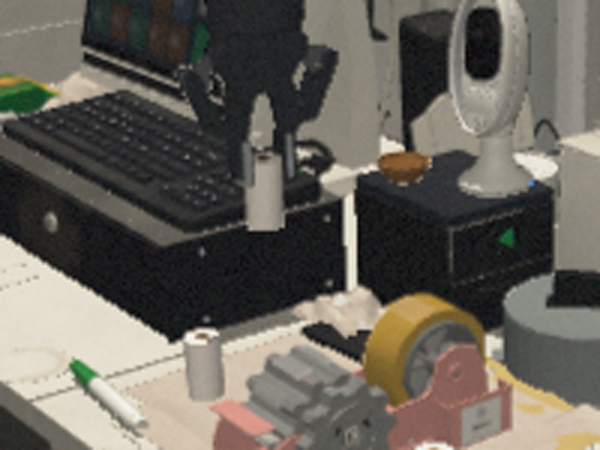

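Run:
```python
from h import *
st=sense(); T=st["tool_pos"]; print(T,st["time"])
s=snapshot("scene")
for z in (-50,-45,-40,-37,-30,10,15,20): print(z,((pix(s,(T[0]-3,T[1]-13 if z<0 else T[1],T[2]+z))-[150,120])*3).round())
ps=[w(s,r["xyz"]) for r in pinpoint("long_roll_1",s)]; print([p.round(1) for p in ps if p[2]>60])
plan([(K((551,-248.5),-95,[(-34,-31,0)])[0][0],K((551,-248.5),-95,[(-34,-31,0)])[0][1],150,85)])
for sx in(-34,0,34): print(K((551,-248.5),-95,[(sx,-31,6),(sx,31,23)]))
```

```text
[467.06263567 235.94551328 170.22949093] 8.3333
-50 [272. 245.]
-45 [272. 239.]
-40 [272. 233.]
-37 [271. 229.]
-30 [271. 221.]
10 [259. 170.]
15 [259. 164.]
20 [259. 158.]
[array([467.2, 234.3, 162.9])]
to (np.float64(523.0812596125762), np.float64(-211.92755223970323), 150, 85) turn 0.000 rad then shift [-441.4   94.6   20.7] rows>=10.8
[array([ 523.08125961, -211.92755224,    6.        ]), array([ 584.84533089, -217.33120829,   23.        ])]
[array([ 520.11796436, -245.79817197,    6.        ]), array([ 581.88203564, -251.20182803,   23.        ])]
[array([ 517.15466911, -279.66879171,    6.        ]), array([ 578.91874039, -285.07244776,   23.        ])]
```

>>> play_rows(
  increments=[
    [-1,[-36,7.5,-15],0],
    [-1,[-37,8,-15],0],
    [-1,[-37,8,0],0],
    [-1,[-37,8,0],0],
    [-1,[-37,8,0],0],
    [-1,[-37,8,0],0],
    [-1,[-37,8,0],0],
    [-1,[-37,8,0],0],
    [-1,[-37,8,0],0],
    [-1,[-37,8,0],0],
    [-1,[-36,7.5,0],0],
    [-1,[-36,7.5,0],0],
  ],
)

```text
time: 9.43
tool_pos: [523.5, -213.2, 201.4]
tcp_rot: [-180.0, -0.0, 85.0]
ft_force: [0.2, 0.8, -0.6]
finger_gap: 28.6
grip_force: 39.6
```

>>> play_rows(
  increments=[
    [-1,[0,0,40],0],
    [-1,[0,0,40],0],
    [-1,[0,0,25],0],
    [-1,[0,0,0],0],
    [-1,[0,0,0],0],
    [-1,[0,0,0],0],
  ],
)

```text
time: 9.93
tool_pos: [524.8, -211.6, 98.7]
tcp_rot: [179.9, 0.0, 85.0]
ft_force: [-0.1, -0.4, 0.7]
finger_gap: 28.8
grip_force: 39.6
```

Run:
```python
from h import *
plan([(523,-212,90,85),(523,-212,43,85)])
for n in("top","scene"):
    s=snapshot(n)
    for q in ["long_roll_1","keeper","deep_row","shallow_row"]:
        for r in pinpoint(q,s)[:6]:
            p=w(s,r["xyz"]); 
            if p[1]<-180 and p[0]>450: print(n,q,round(r["p"],2),p.round(1))
save(s,"g2",(330,220,480,340),4)
```

```text
to (523, -212, 90, 85) turn 0.001 rad then shift [-0.5 -1.7  8.7] rows>=0.2
to (523, -212, 43, 85) turn 0.000 rad then shift [ 0.  0. 47.] rows>=1.1
top keeper 0.83 [ 552.3 -247.4   -2.7]
scene keeper 0.89 [ 547.8 -248.1    4.4]
scene deep_row 0.69 [ 523.5 -249.3    6.6]
scene shallow_row 0.63 [ 584.3 -249.3   24.1]
```

View pics/g2.png

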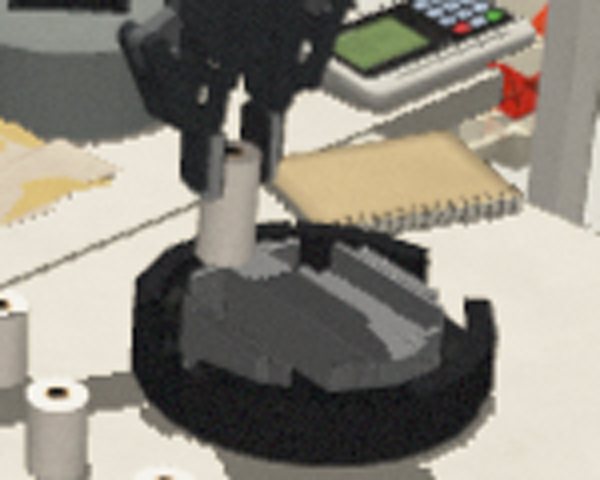

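The roll at crop (230,200) hangs over the -x end of the deep row at (215,265).

>>> play_rows(
  increments=[
    [-1,[0,-1.5,8],0],
    [-1,[0,0,8],0],
    [-1,[0,0,6],0],
    [-1,[0,0,6],0],
    [-1,[0,0,6],0],
    [-1,[0,0,0],0],
    [-1,[0,0,0],0],
  ],
)

```text
time: 11.02
tool_pos: [522.7, -211.0, 61.6]
tcp_rot: [179.9, -0.0, 85.0]
ft_force: [5.8, -0.3, -3.5]
finger_gap: 28.7
grip_force: 39.6
```

>>> play_rows(
  increments=[
    [-1,[0,1.5,4],0],
    [-1,[0,0,5],0],
    [-1,[0,0,5],0],
    [-1,[0,0,3],0],
    [-1,[0,0,0],0],
    [-1,[0,0,0],0],
  ],
)

```text
time: 11.52
tool_pos: [523.2, -211.0, 45.2]
tcp_rot: [-179.9, -0.0, 85.0]
ft_force: [-0.4, -0.4, -0.3]
finger_gap: 28.8
grip_force: 40.1
```

>>> play_rows(
  increments=[
    [-1,[0,0,1.5],0],
    [-1,[0,0,0],0],
    [-0.05,[0,0,0],0],
    [-0.05,[0,0,0],0],
    [-0.05,[0,0,0],0],
    [-0.05,[0,0,-4],0],
    [-0.05,[0,0,-15],0],
    [-0.05,[0,0,-30],0],
    [-0.05,[0,0,-35],0],
    [0.3,[0,0,-35],0],
    [0.3,[0,0,-20],0],
    [0.3,[0,0,0],0],
  ],
)

```text
time: 12.52
tool_pos: [526.8, -212.8, 190.5]
tcp_rot: [179.4, 0.2, 85.0]
ft_force: [0.6, -1.0, 0.8]
finger_gap: 55.6
grip_force: 0.0
```

Run:
```python
from h import *
print(sense()["finger_gap"])
for n in("top","scene"):
    s=snapshot(n)
    for q in ["long_roll_1","short_roll_1"]:
        for r in pinpoint(q,s)[:9]:
            p=w(s,r["xyz"]); print(n,q,round(r["p"],2),p.round(1))
plan([(394.5,229,190,85),(394.5,229,37,85),(394.5,229,200,85),(521,-246,200,85)])
```

```text
55.559379337119545
top long_roll_1 0.66 [348.9 -29.4  26.9]
top long_roll_1 0.61 [417.5 -48.4  24.7]
top long_roll_1 0.59 [ 522.8 -210.5   35.1]
top long_roll_1 0.32 [ 542.3 -328.3   23.6]
top short_roll_1 0.48 [ 382.1 -313.5   21.7]
top short_roll_1 0.45 [ 392.4 -230.2   14.1]
scene long_roll_1 0.86 [416.8 -44.3  30.8]
scene long_roll_1 0.81 [397.5 227.7  31.5]
scene long_roll_1 0.76 [ 525.3 -208.8   35. ]
scene long_roll_1 0.72 [351.9 -29.3  32.9]
scene long_roll_1 0.71 [ 425.8 -152.2   22.6]
scene long_roll_1 0.6 [ 364.5 -109.3   26.8]
scene short_roll_1 0.81 [ 429.3 -149.7   20.3]
scene short_roll_1 0.79 [ 383.4 -312.2   21.3]
scene short_roll_1 0.76 [ 395.  -228.    18.6]
to (394.5, 229, 190, 85) turn 0.000 rad then shift [ 426.9 -166.    -8.6] rows>=11.0
to (394.5, 229, 37, 85) turn 0.000 rad then shift [  0.   0. 153.] rows>=3.7
to (394.5, 229, 200, 85) turn 0.000 rad then shift [   0.    0. -163.] rows>=3.9
to (521, -246, 200, 85) turn 0.000 rad then shift [-462.2  167.4   -0. ] rows>=11.8
```

>>> play_rows(
  increments=[
    [0.3,[35,-14,-1],0],
    [0.3,[35,-14,-1],0],
    [0.3,[36,-14,-1],0],
    [0.3,[36,-14,-1],0],
    [0.3,[36,-14,-1],0],
    [0.3,[36,-14,-1],0],
    [0.3,[36,-14,-1],0],
    [0.3,[36,-14,-1],0],
    [0.3,[36,-14,-1],0],
    [0.3,[35,-13,0],0],
    [0.3,[35,-13,0],0],
    [0.3,[35,-12,0],0],
  ],
)

```text
time: 13.82
tool_pos: [395.8, 229.8, 191.2]
tcp_rot: [-179.9, 0.1, 85.0]
ft_force: [1.2, -0.1, 0.9]
finger_gap: 55.5
grip_force: 0.0
```

>>> play_rows(
  increments=[
    [0.3,[0,0,35],0],
    [0.3,[0,0,35],0],
    [0.3,[0,0,20],0],
    [0.3,[0,0,0],0],
    [0.3,[0,0,0],0],
  ],
)

```text
time: 14.23
tool_pos: [395.7, 227.7, 100.6]
tcp_rot: [-179.8, 0.1, 85.0]
ft_force: [-0.4, -0.4, 1.0]
finger_gap: 55.4
grip_force: 0.0
```

Run:
```python
from h import *
plan([(395.5,228.5,100,85),(395.5,228.5,37,85)])
```

```text
to (395.5, 228.5, 100, 85) turn 0.000 rad then shift [ 0.8 -0.3  0.6] rows>=0.0
to (395.5, 228.5, 37, 85) turn 0.000 rad then shift [ 0.  0. 63.] rows>=1.5
```

>>> play_rows(
  increments=[
    [0.3,[0.8,0,30],0],
    [0.3,[0,0,25],0],
    [0.3,[0,0,8.5],0],
    [0.3,[0,0,0],0],
    [-1,[0,0,0],0],
    [-1,[0,0,0],0],
    [-1,[0,0,0],0],
    [-1,[0,0,0],0],
    [-1,[0,0,0],0],
    [-1,[0,0,0],0],
    [-1,[0,0,-3],0],
    [-1,[0,0,-20],0],
  ],
)

```text
time: 15.23
tool_pos: [395.5, 228.3, 59.9]
tcp_rot: [-179.8, 0.1, 85.0]
ft_force: [-0.7, 0.1, -1.2]
finger_gap: 28.7
grip_force: 39.3
```

>>> play_rows(
  increments=[
    [-1,[0,0,-35],0],
    [-1,[0,0,-35],0],
    [-1,[0,0,-35],0],
    [-1,[0,0,-35],0],
    [-1,[-36,13,0],0],
    [-1,[-36,13,0],0],
    [-1,[-36,13,0],0],
    [-1,[-36,13,0],0],
    [-1,[-36,13,0],0],
    [-1,[-36,13,0],0],
    [-1,[-36,13,0],0],
    [-1,[-36,13,0],0],
  ],
)

```text
time: 16.23
tool_pos: [476.4, -68.8, 202.8]
tcp_rot: [179.9, 0.0, 85.0]
ft_force: [0.6, 0.5, -0.8]
finger_gap: 28.3
grip_force: 39.4
```

>>> play_rows(
  increments=[
    [-1,[-36,13,0],0],
    [-1,[-36,13,0],0],
    [-1,[-36,13,0],0],
    [-1,[-36,13,0],0],
    [-1,[-30,10.5,0],0],
    [-1,[0,0,35],0],
    [-1,[0,0,35],0],
    [-1,[0,0,30],0],
    [-1,[0,0,0],0],
    [-1,[0,0,0],0],
  ],
)

```text
time: 17.07
tool_pos: [521.8, -244.7, 100.6]
tcp_rot: [-179.8, -0.1, 85.0]
ft_force: [0.1, 0.1, -0.3]
finger_gap: 28.3
grip_force: 39.4
```

Run:
```python
from h import *
plan([(521.5,-246.5,90,85)]); print(sense()["ft_force"])
for n in("top","scene"):
    s=snapshot(n)
    for q in ["long_roll_1","short_roll_1"]:
        for r in pinpoint(q,s)[:9]:
            p=w(s,r["xyz"]); print(n,q,round(r["p"],2),p.round(1))
plan([(521.5,-246.5,90,85)])
```

```text
to (521.5, -246.5, 90, 85) turn 0.000 rad then shift [-1.8 -0.2 10.6] rows>=0.3
[ 0.10147248  0.06172699 -0.28785728]
top long_roll_1 0.54 [349.1 -31.2  27.5]
top long_roll_1 0.52 [ 517.1 -246.4   87.4]
top long_roll_1 0.47 [422.7 -47.5  22.7]
top long_roll_1 0.37 [ 525.2 -213.    34.4]
top short_roll_1 0.48 [ 384.2 -312.9   21.3]
scene long_roll_1 0.96 [ 523.  -247.9   92.9]
scene long_roll_1 0.84 [420.2 -42.8  30.5]
scene long_roll_1 0.64 [ 367.9 -110.1   28. ]
scene long_roll_1 0.57 [352.7 -28.2  33.1]
scene long_roll_1 0.55 [ 522.  -211.2   36.1]
scene long_roll_1 0.36 [ 548.7 -249.1    1.3]
scene short_roll_1 0.94 [ 394.2 -231.3   19.4]
scene short_roll_1 0.85 [ 384.5 -315.3   21.7]
scene short_roll_1 0.59 [ 429.6 -152.    21.7]
to (521.5, -246.5, 90, 85) turn 0.001 rad then shift [-0.6 -3.2 14.5] rows>=0.4
```

>>> play_rows(
  increments=[
    [-1,[-1,-0.5,8],0],
    [-1,[0,0,8],0],
    [-1,[0,0,6],0],
    [-1,[0,0,6],0],
    [-1,[0,0,6],0],
    [-1,[0,0,4],0],
    [-1,[0,0,0],0],
    [-1,[0,0,0],0],
  ],
)

```text
time: 18.03
tool_pos: [522.4, -246.3, 63.3]
tcp_rot: [-180.0, -0.0, 85.0]
ft_force: [-0.8, -0.3, -0.3]
finger_gap: 28.3
grip_force: 39.4
```

>>> play_rows(
  increments=[
    [-1,[0,0,6],0],
    [-1,[0,0,6],0],
    [-1,[0,0,4],0],
    [-1,[0,0,2.5],0],
    [-1,[0,0,0],0],
    [-1,[0,0,0],0],
  ],
)

```text
time: 18.53
tool_pos: [522.8, -247.0, 46.6]
tcp_rot: [180.0, 0.0, 85.0]
ft_force: [-5.5, 1.6, 12.6]
finger_gap: 28.3
grip_force: 40.6
```

>>> play_rows(
  increments=[
    [-0.05,[0,0,-0.5],0],
    [-0.05,[0,0,0],0],
    [-0.05,[0,0,0],0],
    [-0.05,[0,0,-4],0],
    [-0.05,[0,0,-15],0],
    [-0.05,[0,0,-30],0],
    [-0.05,[0,0,-35],0],
    [0.3,[0,0,-35],0],
    [0.3,[0,0,-20],0],
    [0.3,[0,0,0],0],
    [0.3,[0,0,0],0],
  ],
)

```text
time: 19.45
tool_pos: [523.7, -247.0, 186.8]
tcp_rot: [179.8, 0.1, 85.0]
ft_force: [-0.3, -1.2, -0.8]
finger_gap: 55.6
grip_force: 0.0
```

Run:
```python
from h import *
for n in("top","scene"):
    s=snapshot(n)
    for q in ["long_roll_1"]:
        for r in pinpoint(q,s)[:9]:
            p=w(s,r["xyz"]); print(n,q,round(r["p"],2),p.round(1))
plan([(419,-45.5,190,85),(419,-45.5,100,85),(419,-45.5,37,85),(419,-45.5,200,85),(518.5,-280.5,200,85)])
```

```text
top long_roll_1 0.61 [418.7 -46.8  24. ]
top long_roll_1 0.59 [ 520.1 -248.5   34.1]
top long_roll_1 0.54 [ 367.4 -110.4   26.9]
top long_roll_1 0.45 [349.1 -28.3  25.7]
top long_roll_1 0.39 [ 525.1 -214.6   34.7]
scene long_roll_1 0.94 [352.4 -28.8  31.1]
scene long_roll_1 0.82 [419.  -46.1  27.7]
scene long_roll_1 0.81 [ 364.6 -105.6   31.6]
scene long_roll_1 0.7 [ 518.4 -248.9   35.9]
scene long_roll_1 0.55 [ 523.9 -212.1   36.7]
scene long_roll_1 0.42 [ 550.6 -247.7   -1. ]
to (419, -45.5, 190, 85) turn 0.000 rad then shift [ 190.7 -119.7   -7.3] rows>=5.4
to (419, -45.5, 100, 85) turn 0.000 rad then shift [ 0.  0. 90.] rows>=2.2
to (419, -45.5, 37, 85) turn 0.000 rad then shift [ 0.  0. 63.] rows>=1.5
to (419, -45.5, 200, 85) turn 0.000 rad then shift [   0.    0. -163.] rows>=3.9
to (518.5, -280.5, 200, 85) turn 0.000 rad then shift [-225.4  119.6   -0. ] rows>=6.1
```

>>> play_rows(
  increments=[
    [0.3,[31,-20,-1],0],
    [0.3,[32,-20,-1],0],
    [0.3,[32,-20,-1],0],
    [0.3,[32,-20,-1],0],
    [0.3,[32,-20,-1],0],
    [0.3,[31.5,-19.5,-2],0],
  ],
)

```text
time: 20.15
tool_pos: [418.1, -44.8, 190.0]
tcp_rot: [-179.8, -0.0, 85.0]
ft_force: [1.4, 1.0, 0.5]
finger_gap: 55.3
grip_force: 0.0
```

>>> play_rows(
  increments=[
    [0.3,[0,0,7],-0.122],
    [0.3,[0,0,7],-0.122],
    [0.3,[0,0,7],-0.122],
    [0.3,[0,0,7],-0.122],
    [0.3,[0,0,7],-0.122],
    [0.3,[0,0,7],-0.122],
    [0.3,[0,0,7],-0.122],
    [0.3,[0,0,7],-0.122],
    [0.3,[0,0,7],-0.122],
    [0.3,[0,0,7],-0.122],
    [0.3,[0,0,7],-0.122],
    [0.3,[0,0,7],-0.122],
  ],
)

```text
time: 21.15
tool_pos: [419.1, -46.1, 106.1]
tcp_rot: [180.0, -0.1, 169.2]
ft_force: [0.4, -0.2, -0.6]
finger_gap: 55.5
grip_force: 0.0
```

>>> play_rows(
  increments=[
    [0.3,[0,0,6],-0.107],
    [0.3,[0,0,0],0],
    [0.3,[0,0,0],0],
  ],
)

```text
time: 21.4
tool_pos: [419.0, -46.1, 100.5]
tcp_rot: [180.0, -0.2, 174.8]
ft_force: [-0.2, -0.4, 0.1]
finger_gap: 55.3
grip_force: 0.0
```

Run:
```python
from h import *
for i in range(2):
  snapshot("top"); plan([(419,-46,100,175),(419,-46,37,175)])
```

```text
to (419, -46, 100, 175) turn -0.003 rad then shift [0.6 0.1 1.2] rows>=0.0
to (419, -46, 37, 175) turn 0.000 rad then shift [ 0.  0. 63.] rows>=1.5
to (419, -46, 100, 175) turn -0.003 rad then shift [1.  0.2 1.6] rows>=0.0
to (419, -46, 37, 175) turn 0.000 rad then shift [ 0.  0. 63.] rows>=1.5
```

>>> play_rows(
  increments=[
    [0.3,[0.5,0,30],0],
    [0.3,[0,0,25],0],
    [0.3,[0,0,9],0],
    [0.3,[0,0,0],0],
    [-1,[0,0,0],0],
    [-1,[0,0,0],0],
    [-1,[0,0,0],0],
    [-1,[0,0,0],0],
    [-1,[0,0,0],0],
    [0.3,[0,0,0],0],
    [0.3,[0,0,0],0],
    [0.3,[0,0,0],0],
  ],
  force=20,
)

```text
time: 22.5
tool_pos: [419.6, -46.3, 37.9]
tcp_rot: [-180.0, 0.0, 175.0]
ft_force: [-0.2, 0.8, 0.0]
finger_gap: 55.4
grip_force: 0.0
```

>>> play_rows(
  increments=[
    [0.3,[0,0,0],0.122],
    [0.3,[0,0,0],0.122],
    [0.3,[0,0,0],0.122],
    [0.3,[0,0,0],0.122],
    [0.3,[0,0,0],0.122],
    [0.3,[0,0,0],0.122],
    [0.3,[0,0,0],0.122],
    [0.3,[0,0,0],0.122],
    [0.3,[0,0,0],0.122],
    [0.3,[0,0,0],0.122],
    [0.3,[0,0,0],0.122],
    [0.3,[0,0,0],0.122],
  ],
)

```text
time: 23.5
tool_pos: [419.4, -46.2, 37.6]
tcp_rot: [-180.0, -0.0, 90.8]
ft_force: [-0.6, 0.4, -0.4]
finger_gap: 55.5
grip_force: 0.0
```

>>> play_rows(
  increments=[
    [0.3,[0,0,0],0.107],
    [0.3,[0,0,0],0],
    [-1,[0,0,0],0],
    [-1,[0,0,0],0],
    [-1,[0,0,0],0],
    [-1,[0,0,0],0],
    [-1,[0,0,0],0],
    [-1,[0,0,0],0],
    [-1,[0,0,-3],0],
    [-1,[0,0,-20],0],
    [-1,[0,0,-35],0],
    [-1,[0,0,-35],0],
  ],
  force=40,
)

```text
time: 24.5
tool_pos: [418.0, -45.9, 130.5]
tcp_rot: [-179.8, -0.0, 85.0]
ft_force: [1.1, -0.7, -0.4]
finger_gap: 28.5
grip_force: 39.6
```

Run:
```python
from h import *
for n in("top","scene"):
    s=snapshot(n)
    for q in ["long_roll_1"]:
        for r in pinpoint(q,s)[:9]:
            p=w(s,r["xyz"]); print(n,q,round(r["p"],2),p.round(1))
    plan([(518.5,-281,130,85)])
```

```text
top long_roll_1 0.63 [ 524.3 -211.    31.4]
top long_roll_1 0.44 [350.8 -29.4  23.5]
top long_roll_1 0.16 [ 728.8 -149.4   -0.8]
to (518.5, -281, 130, 85) turn 0.001 rad then shift [-224.7  115.     7.1] rows>=6.1
scene long_roll_1 0.97 [353.6 -24.6  31.2]
scene long_roll_1 0.95 [ 367.4 -108.2   28.2]
scene long_roll_1 0.66 [ 393.4 -229.8   18.1]
scene long_roll_1 0.61 [ 520.5 -250.6   37.8]
scene long_roll_1 0.56 [422.3 -44.3 127.5]
scene long_roll_1 0.5 [ 522.9 -212.6   34.9]
to (518.5, -281, 130, 85) turn 0.000 rad then shift [-225.1  117.9    2. ] rows>=6.1
```

>>> play_rows(
  increments=[
    [-1,[-37,20,0],0],
    [-1,[-38,20,0],0],
    [-1,[-38,20,0],0],
    [-1,[-38,20,0],0],
    [-1,[-38,20,0],0],
    [-1,[-36.5,19,0],0],
    [-1,[0,0,15],0],
    [-1,[0,0,15],0],
    [-1,[0,0,0],0],
    [-1,[0,0,0],0],
    [-1,[0,0,0],0],
    [-1,[0,0,0],0],
  ],
)

```text
time: 25.7
tool_pos: [516.8, -275.9, 101.5]
tcp_rot: [180.0, 0.0, 85.1]
ft_force: [0.3, 0.3, -0.3]
finger_gap: 28.7
grip_force: 39.7
```

Run:
```python
from h import *
for n in("top","scene"):
    s=snapshot(n)
    for q in ["long_roll_1","deep_row","shallow_row"]:
        for r in pinpoint(q,s)[:9]:
            p=w(s,r["xyz"]); 
            if p[0]>480 and p[1]<-150: print(n,q,round(r["p"],2),p.round(1))
    plan([(518.5,-281,100,85)])
save(s,"g3",(330,220,480,340),4)
```

```text
top long_roll_1 0.67 [ 522.7 -213.5   33. ]
top long_roll_1 0.6 [ 517.3 -244.9   34.6]
top long_roll_1 0.55 [ 518.4 -277.3   89. ]
top deep_row 0.89 [ 518.5 -247.8   11.3]
top shallow_row 0.64 [ 581.6 -251.2   18.9]
top shallow_row 0.48 [ 521.1 -245.9   37. ]
top shallow_row 0.32 [ 515.3 -243.7    7.5]
to (518.5, -281, 100, 85) turn 0.001 rad then shift [-4.7  1.9  1.8] rows>=0.1
scene long_roll_1 0.93 [ 514.9 -272.5   95.3]
scene long_roll_1 0.59 [ 519.5 -248.7   38.2]
scene long_roll_1 0.48 [ 522.8 -211.7   34.3]
scene deep_row 0.83 [ 523.2 -246.2    4.1]
to (518.5, -281, 100, 85) turn 0.000 rad then shift [-4.6  2.2  1.2] rows>=0.1
```

View pics/g3.png

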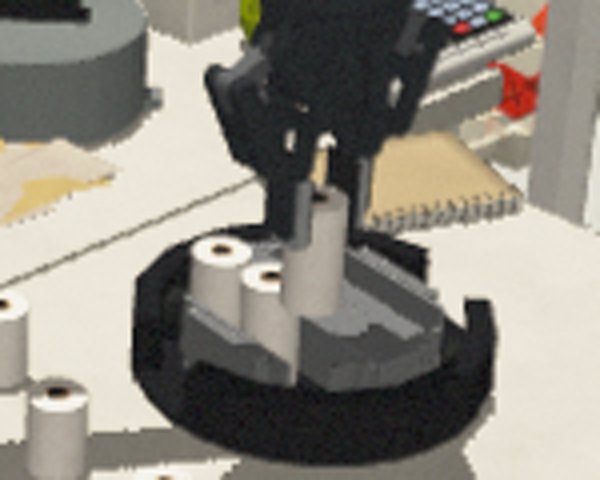

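A and B stand in the deep row at (222,270) and (268,310). C hangs at (318,250), short of its place because my rows exceeded the cap. Correcting by -5/+2.

>>> play_rows(
  increments=[
    [-1,[-5,2,0],0],
    [-1,[0,0,8],0],
    [-1,[0,0,8],0],
    [-1,[0,0,6],0],
    [-1,[0,0,6],0],
    [-1,[0,0,6],0],
    [-1,[0,0,4],0],
    [-1,[0,0,0],0],
    [-1,[0,0,0],0],
  ],
)

```text
time: 26.85
tool_pos: [517.9, -281.2, 62.4]
tcp_rot: [-180.0, -0.0, 85.0]
ft_force: [0.3, -0.9, -0.8]
finger_gap: 28.6
grip_force: 39.7
```

>>> play_rows(
  increments=[
    [-1,[0,0,6],0],
    [-1,[0,0,6],0],
    [-1,[0,0,4],0],
    [-1,[0,0,2],0],
    [-1,[0,0,0],0],
    [-1,[0,0,0],0],
  ],
)

```text
time: 27.35
tool_pos: [518.1, -281.3, 44.7]
tcp_rot: [-180.0, -0.0, 85.0]
ft_force: [-0.2, -0.5, -0.2]
finger_gap: 28.3
grip_force: 39.8
```

>>> play_rows(
  increments=[
    [-1,[0,0,1],0],
    [-0.05,[0,0,0],0],
    [-0.05,[0,0,0],0],
    [-0.05,[0,0,0],0],
    [-0.05,[0,0,-4],0],
    [-0.05,[0,0,-15],0],
    [-0.05,[0,0,-30],0],
    [-0.05,[0,0,-35],0],
    [0.3,[0,0,-35],0],
    [0.3,[0,0,-20],0],
    [0.3,[0,0,0],0],
    [0.3,[0,0,0],0],
  ],
)

```text
time: 28.35
tool_pos: [519.2, -282.1, 185.3]
tcp_rot: [179.8, 0.1, 85.0]
ft_force: [-0.2, 0.1, 0.4]
finger_gap: 55.6
grip_force: 0.0
```

Run:
```python
from h import *
for n in("top","scene"):
    s=snapshot(n)
    for q in ["long_roll_1","short_roll_1","cover"]:
        for r in pinpoint(q,s)[:9]:
            p=w(s,r["xyz"]); print(n,q,round(r["p"],2),p.round(1))
plan([(426,-151,170,85),(426,-151,20,85),(426,-151,150,85),(586,-217,150,85)])
```

```text
top long_roll_1 0.61 [352.4 -27.8  27.1]
top long_roll_1 0.59 [ 363.9 -110.6   28.9]
top long_roll_1 0.53 [ 519.1 -283.1   30.3]
top long_roll_1 0.5 [ 525.7 -214.2   35. ]
top short_roll_1 0.63 [ 419.9 -152.9   19.5]
top cover 0.82 [650.4  83.8  -3.1]
top cover 0.52 [ 544.1 -328.9   23.3]
scene long_roll_1 0.94 [352.4 -27.   32.3]
scene long_roll_1 0.62 [ 368.3 -107.2   28.7]
scene long_roll_1 0.6 [ 519.  -247.5   37.9]
scene short_roll_1 0.94 [ 394.7 -230.5   19.4]
scene short_roll_1 0.85 [ 426.2 -150.9   20.4]
scene short_roll_1 0.75 [ 381.4 -315.6   20.3]
scene short_roll_1 0.4 [ 541.8 -332.    27.2]
scene cover 0.68 [653.   80.3  -0.8]
scene cover 0.51 [331.2 271.1  -1. ]
scene cover 0.4 [ 519.8 -246.8   35.7]
scene cover 0.25 [ 522.6 -210.6   35.6]
to (426, -151, 170, 85) turn 0.000 rad then shift [ 121.6 -102.6   11.7] rows>=3.8
to (426, -151, 20, 85) turn 0.000 rad then shift [  0.   0. 150.] rows>=3.6
to (426, -151, 150, 85) turn 0.000 rad then shift [   0.    0. -130.] rows>=3.1
to (586, -217, 150, 85) turn 0.000 rad then shift [-51.8 165.1  -0. ] rows>=4.2
```

>>> play_rows(
  increments=[
    [0.3,[24,-20,5],0],
    [0.3,[24,-20.5,5],0],
    [0.3,[24,-20.5,5],0],
    [0.3,[25,-21,5],0],
    [0.3,[24.6,-21,5],0],
    [0.3,[0,0,30],0],
    [0.3,[0,0,30],0],
    [0.3,[0,0,30],0],
    [0.3,[0,0,0],0],
    [0.3,[0,0,0],0],
    [0.3,[0,0,0],0],
  ],
)

```text
time: 29.67
tool_pos: [426.7, -151.7, 69.1]
tcp_rot: [180.0, 0.0, 85.0]
ft_force: [0.0, -0.7, 0.2]
finger_gap: 55.6
grip_force: 0.0
```

Run:
```python
from h import *
for i in range(2):
    s=snapshot("scene"); plan([(425.5,-151,20,85)])
```

```text
to (425.5, -151, 20, 85) turn 0.000 rad then shift [ 0.8 -1.9 49.8] rows>=1.2
to (425.5, -151, 20, 85) turn 0.000 rad then shift [ 0.9 -2.2 50. ] rows>=1.2
```

>>> play_rows(
  increments=[
    [0.3,[0.5,-1,25],0],
    [0.3,[0,0,18],0],
    [0.3,[0,0,6.5],0],
    [0.3,[0,0,0],0],
    [-1,[0,0,0],0],
    [-1,[0,0,0],0],
    [-1,[0,0,0],0],
    [-1,[0,0,0],0],
    [-1,[0,0,0],0],
    [-1,[0,0,0],0],
    [-1,[0,0,-3],0],
    [-1,[0,0,-20],0],
  ],
)

```text
time: 30.77
tool_pos: [422.9, -149.7, 39.2]
tcp_rot: [-179.7, -0.1, 85.0]
ft_force: [-1.2, 0.1, -1.2]
finger_gap: 28.8
grip_force: 39.6
```

>>> play_rows(
  increments=[
    [-1,[0,0,-35],0],
    [-1,[0,0,-35],0],
    [-1,[0,0,-35],0],
    [-1,[-10,33,0],0],
    [-1,[-10.5,33,0],0],
    [-1,[-10.5,33,0],0],
    [-1,[-10.5,33,0],0],
    [-1,[-10.5,33,0],0],
    [-1,[0,0,25],0],
    [-1,[0,0,23],0],
    [-1,[0,0,0],0],
    [-1,[0,0,0],0],
  ],
)

```text
time: 31.77
tool_pos: [583.4, -216.1, 96.8]
tcp_rot: [-179.8, -0.1, 85.0]
ft_force: [-0.7, 0.1, 0.7]
finger_gap: 28.5
grip_force: 39.8
```

Run:
```python
from h import *
for n in("top","scene"):
    s=snapshot(n)
    for q in ["short_roll_1","shallow_row"]:
        for r in pinpoint(q,s)[:9]:
            p=w(s,r["xyz"]); 
            if p[0]>480 and p[1]<-150: print(n,q,round(r["p"],2),p.round(1))
    plan([(585.5,-217.5,100,85)])
```

```text
top short_roll_1 0.29 [ 581.6 -250.5   16.8]
top shallow_row 0.62 [ 581.8 -248.1   21.9]
to (585.5, -217.5, 100, 85) turn 0.000 rad then shift [-0.3 -0.3  0.6] rows>=0.0
scene short_roll_1 0.56 [ 585.7 -217.    99.6]
scene shallow_row 0.75 [ 582.2 -247.1   27.5]
to (585.5, -217.5, 100, 85) turn 0.000 rad then shift [-0.3 -0.2  0.4] rows>=0.0
```

>>> play_rows(
  increments=[
    [-1,[0,0,15],0],
    [-1,[0,0,12],0],
    [-1,[0,0,6],0],
    [-1,[0,0,6],0],
    [-1,[0,0,5],0],
    [-1,[0,0,5],0],
    [-1,[0,0,0],0],
    [-1,[0,0,0],0],
  ],
)

```text
time: 32.73
tool_pos: [584.8, -216.8, 49.1]
tcp_rot: [-180.0, -0.0, 85.0]
ft_force: [-0.0, -0.0, -1.7]
finger_gap: 28.6
grip_force: 39.8
```

Free inside. Finish, release and rise.

>>> play_rows(
  increments=[
    [-1,[0,0,3.5],0],
    [-1,[0,0,2],0],
    [-1,[0,0,0],0],
    [-0.05,[0,0,0],0],
    [-0.05,[0,0,0],0],
    [-0.05,[0,0,0],0],
    [-0.05,[0,0,-4],0],
    [-0.05,[0,0,-15],0],
    [-0.05,[0,0,-30],0],
    [-0.05,[0,0,-35],0],
    [0.3,[0,0,-35],0],
    [0.3,[0,0,0],0],
  ],
)

```text
time: 33.73
tool_pos: [589.2, -218.7, 172.8]
tcp_rot: [179.3, 0.3, 85.0]
ft_force: [1.1, -0.2, 2.0]
finger_gap: 55.4
grip_force: 0.0
```

Run:
```python
from h import *
for n in("top","scene"):
    s=snapshot(n)
    for q in ["short_roll_1"]:
        for r in pinpoint(q,s)[:9]:
            p=w(s,r["xyz"]); print(n,q,round(r["p"],2),p.round(1))
plan([(393.5,-230,160,85),(393.5,-230,70,85)])
```

```text
top short_roll_1 0.66 [ 382.3 -314.2   20.1]
top short_roll_1 0.53 [ 629.2 -271.3   28.3]
top short_roll_1 0.41 [ 576.  -218.    42.9]
scene short_roll_1 0.93 [ 393.4 -226.4   21.3]
scene short_roll_1 0.72 [ 379.5 -314.4   21.5]
scene short_roll_1 0.56 [ 587.2 -215.9   43.9]
to (393.5, -230, 160, 85) turn 0.000 rad then shift [ -30.  -189.1    2.1] rows>=4.6
to (393.5, -230, 70, 85) turn 0.000 rad then shift [ 0.  0. 90.] rows>=2.2
```

>>> play_rows(
  increments=[
    [0.3,[-5,-31,0],0],
    [0.3,[-5,-31,0],0],
    [0.3,[-5,-32,0],0],
    [0.3,[-5,-32,0],0],
    [0.3,[-5,-32,0],0],
    [0.3,[-5,-31,0],0],
    [0.3,[0,0,30],0],
    [0.3,[0,0,30],0],
    [0.3,[0,0,30],0],
    [0.3,[0,0,0],0],
    [0.3,[0,0,0],0],
    [0.3,[0,0,0],0],
  ],
)

```text
time: 34.93
tool_pos: [394.1, -230.2, 73.3]
tcp_rot: [-180.0, -0.0, 85.0]
ft_force: [0.7, -0.7, 0.1]
finger_gap: 55.5
grip_force: 0.0
```

Run:
```python
from h import *
for i in range(2):
    s=snapshot("scene"); plan([(393.5,-230,20,85)])
print([(round(r["p"],2),w(s,r["xyz"]).round(1)) for r in pinpoint("short_roll_1",s)[:4]])
```

```text
to (393.5, -230, 20, 85) turn 0.000 rad then shift [ 0.7 -1.5 54.3] rows>=1.3
to (393.5, -230, 20, 85) turn 0.000 rad then shift [ 0.9 -1.8 54.6] rows>=1.3
[(0.64, array([ 587.6, -218.2,   45. ])), (0.61, array([ 396.8, -229.6,   16.2])), (0.59, array([ 382.6, -315.2,   22.9]))]
```

>>> play_rows(
  increments=[
    [0.3,[0.5,0,25],0],
    [0.3,[0,0,20],0],
    [0.3,[0,0,9],0],
    [0.3,[0,0,0],0],
    [-1,[0,0,0],0],
    [-1,[0,0,0],0],
    [-1,[0,0,0],0],
    [-1,[0,0,0],0],
    [-1,[0,0,0],0],
    [-1,[0,0,0],0],
    [-1,[0,0,-3],0],
    [-1,[0,0,-20],0],
  ],
)

```text
time: 36.08
tool_pos: [392.0, -228.3, 39.5]
tcp_rot: [-179.7, -0.2, 85.0]
ft_force: [-0.7, 1.0, -0.3]
finger_gap: 28.5
grip_force: 39.6
```

>>> play_rows(
  increments=[
    [-1,[0,0,-35],0],
    [-1,[0,0,-36],0],
    [-1,[0,0,-36],0],
    [-1,[-0.7,31.5,0],0],
    [-1,[-0.7,31.5,0],0],
    [-1,[-0.7,31.5,0],0],
    [-1,[-0.7,31.5,0],0],
    [-1,[-0.7,31.5,0],0],
    [-1,[-0.7,31.5,0],0],
    [-1,[0,0,25],0],
    [-1,[0,0,25],0],
    [-1,[0,0,0],0],
  ],
)

```text
time: 37.08
tool_pos: [579.1, -248.5, 92.9]
tcp_rot: [-179.5, -0.2, 85.0]
ft_force: [-1.3, 0.5, -1.2]
finger_gap: 28.3
grip_force: 39.8
```

Run:
```python
from h import *
for n in("top","scene","scene"):
    s=snapshot(n)
    for q in ["short_roll_1"]:
        for r in pinpoint(q,s)[:9]:
            p=w(s,r["xyz"]); 
            if p[0]>480 and p[1]<-150: print(n,q,round(r["p"],2),p.round(1))
    plan([(582.5,-251.5,100,85)])
```

```text
top short_roll_1 0.44 [ 581.6 -218.8   41.9]
top short_roll_1 0.38 [ 575.2 -247.6   89.1]
to (582.5, -251.5, 100, 85) turn 0.000 rad then shift [-1.6  1.9 -2.2] rows>=0.1
scene short_roll_1 0.75 [ 588.9 -214.4   42. ]
scene short_roll_1 0.59 [ 580.8 -249.6   93.5]
to (582.5, -251.5, 100, 85) turn 0.000 rad then shift [-0.7  0.   0.7] rows>=0.0
scene short_roll_1 0.64 [ 583.5 -248.9   98.3]
scene short_roll_1 0.53 [ 587.3 -215.5   43.6]
to (582.5, -251.5, 100, 85) turn 0.000 rad then shift [-0.4 -0.5  1.3] rows>=0.0
```

>>> play_rows(
  increments=[
    [-1,[-1,0,15],0],
    [-1,[0,0,12],0],
    [-1,[0,0,6],0],
    [-1,[0,0,6],0],
    [-1,[0,0,5],0],
    [-1,[0,0,5],0],
    [-1,[0,0,0],0],
    [-1,[0,0,0],0],
  ],
)

```text
time: 38.05
tool_pos: [581.8, -251.3, 49.6]
tcp_rot: [-180.0, -0.0, 85.0]
ft_force: [-0.4, -0.1, -0.2]
finger_gap: 28.5
grip_force: 39.8
```

>>> play_rows(
  increments=[
    [-1,[0,0,4],0],
    [-1,[0,0,2],0],
    [-1,[0,0,0],0],
    [-0.05,[0,0,0],0],
    [-0.05,[0,0,0],0],
    [-0.05,[0,0,0],0],
    [-0.05,[0,0,-4],0],
    [-0.05,[0,0,-15],0],
    [-0.05,[0,0,-30],0],
    [-0.05,[0,0,-35],0],
    [0.3,[0,0,-35],0],
    [0.3,[0,0,0],0],
  ],
)

```text
time: 39.05
tool_pos: [586.0, -253.5, 172.8]
tcp_rot: [179.3, 0.3, 85.0]
ft_force: [1.0, -1.1, 3.1]
finger_gap: 55.5
grip_force: 0.0
```

Run:
```python
from h import *
for n in("top","scene"):
    s=snapshot(n)
    for q in ["short_roll_1"]:
        for r in pinpoint(q,s)[:9]:
            p=w(s,r["xyz"]); print(n,q,round(r["p"],2),p.round(1))
plan([(382,-314,160,85)])
```

```text
top short_roll_1 0.55 [ 582.3 -252.7   40.5]
top short_roll_1 0.49 [ 578.  -217.6   40.6]
top short_roll_1 0.46 [ 381.8 -313.4   23. ]
scene short_roll_1 0.67 [ 383.7 -311.6   20.8]
scene short_roll_1 0.57 [ 583.7 -217.    43.4]
scene short_roll_1 0.57 [ 582.  -250.9   43.8]
to (382, -314, 160, 85) turn 0.000 rad then shift [ -80.  -193.2    2. ] rows>=5.0
```

>>> play_rows(
  increments=[
    [0.3,[-13,-32,0],0],
    [0.3,[-13,-32,0],0],
    [0.3,[-13,-32,0],0],
    [0.3,[-13,-32,0],0],
    [0.3,[-13,-32,0],0],
    [0.3,[-14.5,-33,0],0],
    [0.3,[0,0,30],0],
    [0.3,[0,0,30],0],
    [0.3,[0,0,30],0],
    [0.3,[0,0,0],0],
    [0.3,[0,0,0],0],
    [0.3,[0,0,0],0],
  ],
)

```text
time: 40.25
tool_pos: [382.8, -313.8, 73.3]
tcp_rot: [-180.0, -0.0, 85.0]
ft_force: [0.3, 0.3, 0.4]
finger_gap: 55.3
grip_force: 0.0
```

Run:
```python
from h import *
for i in range(2):
    s=snapshot("scene"); plan([(382,-313.3,20,85)])
```

```text
to (382, -313.3, 20, 85) turn 0.001 rad then shift [ 1.  -1.6 54.3] rows>=1.3
to (382, -313.3, 20, 85) turn 0.001 rad then shift [ 1.3 -2.  54.8] rows>=1.3
```

>>> play_rows(
  increments=[
    [0.3,[1,0,25],0],
    [0.3,[0,0,20],0],
    [0.3,[0,0,9.5],0],
    [0.3,[0,0,0],0],
    [-1,[0,0,0],0],
    [-1,[0,0,0],0],
    [-1,[0,0,0],0],
    [-1,[0,0,0],0],
    [-1,[0,0,0],0],
    [-1,[0,0,0],0],
    [-1,[0,0,-3],0],
    [-1,[0,0,-20],0],
  ],
)

```text
time: 41.35
tool_pos: [381.0, -311.0, 38.9]
tcp_rot: [-179.8, -0.2, 85.0]
ft_force: [-0.4, 0.3, -0.9]
finger_gap: 28.6
grip_force: 39.5
```

>>> play_rows(
  increments=[
    [-1,[0,0,-35],0],
    [-1,[0,0,-36],0],
    [-1,[0,0,-36],0],
    [-1,[7.5,32,0],0],
    [-1,[7.5,32,0],0],
    [-1,[7.5,32,0],0],
    [-1,[7.5,32,0],0],
    [-1,[7.5,32,0],0],
    [-1,[7.5,32.5,0],0],
    [-1,[0,0,25],0],
    [-1,[0,0,25],0],
    [-1,[0,0,0],0],
  ],
)

```text
time: 42.35
tool_pos: [575.8, -282.4, 92.4]
tcp_rot: [-179.5, -0.2, 85.1]
ft_force: [-1.2, 0.5, -2.6]
finger_gap: 28.3
grip_force: 39.7
```

Run:
```python
from h import *
for n in("top","top","scene","scene"):
    s=snapshot(n)
    for q in ["short_roll_1"]:
        for r in pinpoint(q,s)[:9]:
            p=w(s,r["xyz"]); 
            if p[0]>480 and p[1]<-150: print(n,q,round(r["p"],2),p.round(1))
    plan([(579.7,-285.5,100,85)])
```

```text
top short_roll_1 0.55 [ 520.7 -245.8   35.7]
top short_roll_1 0.53 [ 578.4 -250.5   43.1]
top short_roll_1 0.49 [ 578.5 -281.4   93.4]
top short_roll_1 0.47 [ 584.5 -216.5   42.7]
to (579.7, -285.5, 100, 85) turn 0.000 rad then shift [-1.3  2.5 -2.7] rows>=0.1
top short_roll_1 0.65 [ 579.1 -218.5   43.9]
top short_roll_1 0.38 [ 580.5 -252.7   41.6]
to (579.7, -285.5, 100, 85) turn -0.000 rad then shift [-0.1  0.7  0.2] rows>=0.0
scene short_roll_1 0.66 [ 579.9 -285.6  101. ]
scene short_roll_1 0.65 [ 587.5 -220.3   42.5]
scene short_roll_1 0.61 [ 582.9 -250.8   40.9]
to (579.7, -285.5, 100, 85) turn -0.000 rad then shift [0.2 0.3 0.8] rows>=0.0
scene short_roll_1 0.84 [ 580.5 -284.5  102.6]
scene short_roll_1 0.72 [ 582.  -250.2   44.4]
scene short_roll_1 0.5 [ 585.8 -218.4   39.7]
to (579.7, -285.5, 100, 85) turn -0.000 rad then shift [-0.   0.5  0.3] rows>=0.0
```

>>> play_rows(
  increments=[
    [-1,[0,0,15],0],
    [-1,[0,0,12],0],
    [-1,[0,0,6],0],
    [-1,[0,0,6],0],
    [-1,[0,0,5],0],
    [-1,[0,0,5],0],
    [-1,[0,0,0],0],
    [-1,[0,0,0],0],
  ],
)

```text
time: 43.42
tool_pos: [578.4, -284.6, 49.1]
tcp_rot: [-180.0, -0.0, 85.0]
ft_force: [0.4, -0.8, -0.8]
finger_gap: 29.0
grip_force: 39.7
```

>>> play_rows(
  increments=[
    [-1,[0,0,4],0],
    [-1,[0,0,2],0],
    [-1,[0,0,0],0],
    [-0.05,[0,0,0],0],
    [-0.05,[0,0,0],0],
    [-0.05,[0,0,0],0],
    [-0.05,[0,0,-4],0],
    [-0.05,[0,0,-15],0],
    [-0.05,[0,0,-30],0],
    [-0.05,[0,0,-35],0],
    [0.1,[0,0,-35],0],
    [0.1,[0,0,-35],0],
  ],
)

```text
time: 44.42
tool_pos: [578.4, -284.6, 200.5]
tcp_rot: [179.9, 0.0, 85.0]
ft_force: [0.8, -0.1, -0.1]
finger_gap: 47.0
grip_force: 0.0
```

>>> play_rows(
  increments=[
    [0.1,[30,-20,0],0],
    [0.1,[30,-20,0],0],
    [0.1,[30,-20,0],0],
    [0.1,[30,-20,0],0],
    [0.1,[30,-20,0],0],
    [0.1,[0,0,0],0],
    [0.1,[0,0,0],0],
  ],
)

```text
time: 45.0
tool_pos: [491.6, -125.3, 198.9]
tcp_rot: [179.9, 0.0, 85.1]
ft_force: [1.1, -1.0, 0.3]
finger_gap: 47.0
grip_force: 0.0
```

Run:
```python
from h import *
print(sense()["tool_pos"])
for n in("top","scene","top","scene"):
    s=snapshot(n)
    for q in ["long_roll_1","short_roll_1","cover","cover_handle"]:
        for r in pinpoint(q,s)[:9]:
            p=w(s,r["xyz"]); 
            if p[0]>480: print(n,q,round(r["p"],2),p.round(1))
    if n=="top":
        x0,y0=258,178
        g=s["color"].mean(2)[y0:y0+40,x0:x0+50]; m=(g<60).astype(np.uint8)
        nn,l,stt,cc=cv2.connectedComponentsWithStats(m)
        for i in range(1,nn):
            if stt[i,4]>15:
                ys,xs=np.nonzero(l==i); P=np.array([ray(s,x+x0,y+y0,86)[:2] for x,y in zip(xs,ys)]); c=P.mean(0); e,v=np.linalg.eigh(np.cov((P-c).T)); print("blob",stt[i],c.round(1),"ang",np.degrees(np.arctan2(v[1,1],v[0,1])).round(1),"ext",np.sqrt(12*e).round(1))
        a=cv2.resize(s["color"][170:290,250:450,::-1],None,fx=4,fy=4,interpolation=cv2.INTER_CUBIC)
cv2.imwrite("pics/t2.png",a)
```

```text
[ 491.61988923 -125.27258828  198.88310241]
top short_roll_1 0.41 [ 578.  -285.3   44.6]
top cover 0.92 [652.7  85.8  -1.5]
top cover_handle 0.64 [651.1  82.6  73.5]
top cover_handle 0.5 [ 634.7 -266.6   27.2]
blob [  5   6  24  22 207] [644.9  81.5] ang 134.4 ext [20.4 69.1]
blob [33 27 11 13 25] [599.4  22.9] ang 142.4 ext [ 5.9 43.2]
scene long_roll_1 0.68 [ 519.2 -278.9   35.7]
scene long_roll_1 0.64 [ 521.2 -210.8   32.5]
scene long_roll_1 0.63 [ 521.5 -250.6   36.5]
scene short_roll_1 0.66 [ 583.2 -249.1   41.4]
scene short_roll_1 0.61 [ 585.9 -217.9   45. ]
scene short_roll_1 0.48 [ 580.7 -285.5   45.6]
scene cover 0.74 [653.8  79.9   4.2]
scene cover_handle 0.95 [655.   80.4  75.8]
top long_roll_1 0.64 [ 518.7 -281.3   29.4]
top short_roll_1 0.5 [ 580.2 -286.8   43.3]
top cover 0.65 [ 6.51e+02  8.39e+01 -2.00e-01]
top cover 0.39 [651.6  83.3  73.3]
top cover_handle 0.74 [ 579.6 -248.9   20.3]
top cover_handle 0.71 [651.7  85.3  72.4]
blob [  5   5  24  23 207] [645.1  81.3] ang 134.5 ext [20.4 69.4]
blob [33 27 11 13 25] [599.4  22.9] ang 142.4 ext [ 5.9 43.2]
scene long_roll_1 0.66 [ 584.  -250.1   45. ]
scene long_roll_1 0.62 [ 524.1 -211.1   33.1]
scene long_roll_1 0.53 [ 518.8 -280.1   33.4]
scene long_roll_1 0.48 [ 519.3 -249.3   34.7]
scene short_roll_1 0.71 [ 586.  -213.3   43.7]
scene short_roll_1 0.56 [ 584.2 -254.2   41.6]
scene short_roll_1 0.55 [ 581.1 -283.1   44. ]
scene cover 0.66 [653.4  79.6   1.3]
scene cover_handle 0.77 [651.7  87.1  77.6]
```

View pics/t2.png

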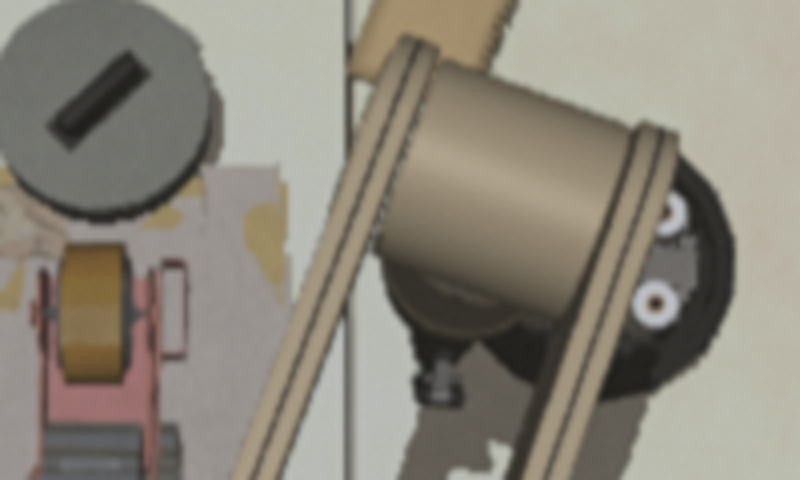

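The rolls stand at their places. The cover is at crop (102,105) with its handle from (65,135) to (137,65), so yaw is about 134.5°. The cover was knocked about 30 mm nearer. I'll centre along the handle length first, then grip across.

>>> play_rows(
  increments=[
    [1,[0,0,0],0.118],
    [1,[0,0,0],0.118],
    [1,[0,0,0],0.118],
    [1,[0,0,0],0.118],
    [1,[0,0,0],0.118],
    [1,[0,0,0],0.117],
    [1,[0,0,0],0],
  ],
)

```text
time: 46.58
tool_pos: [491.9, -126.6, 197.3]
tcp_rot: [180.0, 0.0, 44.2]
ft_force: [-0.7, 0.3, 0.3]
finger_gap: 85.2
grip_force: 0.0
```

Run:
```python
from h import *
for i in range(2): snapshot("top"); plan([(652,83,120,44.5)])
```

```text
to (652, 83, 120, 44.5) turn 0.002 rad then shift [261.1 -37.3  77.3] rows>=6.6
to (652, 83, 120, 44.5) turn 0.004 rad then shift [261.1 -37.3  77.3] rows>=6.6
```

>>> play_rows(
  increments=[
    [1,[32,-4.5,0],0],
    [1,[32.5,-4.5,0],0],
    [1,[32.5,-4.5,0],0],
    [1,[33,-4.7,0],0],
    [1,[33,-4.7,0],0],
    [1,[33,-4.8,0],0],
    [1,[33,-4.8,0],0],
    [1,[32,-4.8,0],0],
    [1,[0,0,35],0],
    [1,[0,0,32],0],
    [1,[0,0,0],0],
    [1,[0,0,0],0],
  ],
)

```text
time: 47.68
tool_pos: [649.7, 82.9, 127.6]
tcp_rot: [-179.8, 0.3, 44.7]
ft_force: [0.3, 0.4, 0.3]
finger_gap: 85.7
grip_force: 0.0
```

Run:
```python
from h import *
for n in("scene","scene"):
    s=snapshot(n); plan([(652,83,62,44.5)])
    for r in pinpoint("cover_handle",s)[:1]+pinpoint("cover",s)[:1]: print(round(r["p"],2),w(s,r["xyz"]).round(1))
save(s,"g4",(270,130,420,250),4)
```

```text
to (652, 83, 62, 44.5) turn 0.002 rad then shift [ 0.5  0.2 68.5] rows>=1.6
0.94 [651.5  83.7  73.6]
0.98 [654.4  80.    1.2]
to (652, 83, 62, 44.5) turn 0.000 rad then shift [-0.9 -1.4 71.6] rows>=1.7
0.79 [650.5  85.5  76. ]
0.75 [653.   78.1   2.8]
```

View pics/g4.png

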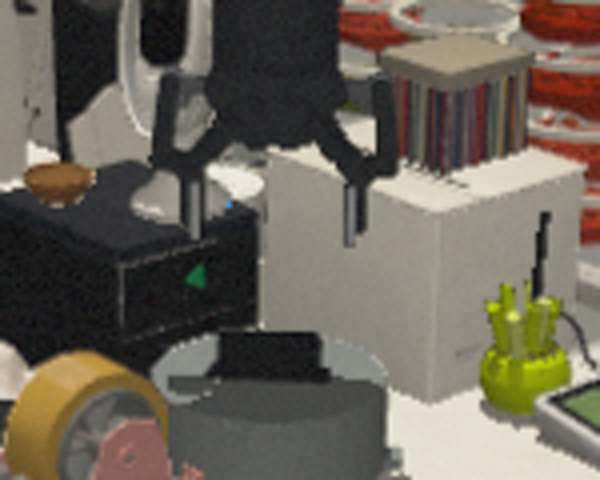

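Fingers straddle the handle's length (crop 195..350, handle 220..325). Lower and squeeze.

>>> play_rows(
  increments=[
    [1,[0,-0.5,30],0],
    [1,[0,0,25],0],
    [1,[0,0,10],0],
    [1,[0,0,2],0],
    [1,[0,0,0],0],
    [-1,[0,0,0],0],
    [-1,[0,0,0],0],
    [-1,[0,0,0],0],
    [-1,[0,0,0],0],
    [-1,[0,0,0],0],
    [-1,[0,0,0],0],
  ],
  force=20,
)

```text
time: 48.9
tool_pos: [653.2, 83.4, 65.8]
tcp_rot: [179.9, -0.2, 44.5]
ft_force: [-0.7, 0.3, 5.9]
finger_gap: 63.5
grip_force: 23.4
```

>>> play_rows(
  increments=[
    [1,[0,0,0],0],
    [1,[0,0,0],0],
    [1,[0,0,0],0],
    [1,[0,0,0],-0.12],
    [1,[0,0,0],-0.121],
    [1,[0,0,0],-0.121],
    [1,[0,0,0],-0.121],
    [1,[0,0,0],-0.121],
    [1,[0,0,0],-0.121],
    [1,[0,0,0],-0.121],
    [1,[0,0,0],-0.121],
    [1,[0,0,0],-0.121],
  ],
)

```text
time: 49.9
tool_pos: [651.3, 83.3, 63.0]
tcp_rot: [-180.0, -0.0, 107.2]
ft_force: [0.5, 0.2, 1.0]
finger_gap: 85.5
grip_force: 0.0
```

>>> play_rows(
  increments=[
    [1,[0,0,0],-0.121],
    [1,[0,0,0],-0.121],
    [1,[0,0,0],-0.121],
    [1,[0,0,0],-0.12],
    [1,[0,0,0],0],
    [-1,[0,0,0],0],
    [-1,[0,0,0],0],
    [-1,[0,0,0],0],
    [-1,[0,0,0],0],
    [-1,[0,0,0],0],
    [-1,[0,0,0],0],
    [-1,[0,0,0],0],
  ],
  force=80,
)

```text
time: 50.9
tool_pos: [651.8, 83.4, 63.6]
tcp_rot: [180.0, 0.0, 134.5]
ft_force: [0.6, 0.1, -0.5]
finger_gap: 12.7
grip_force: 80.0
```

>>> play_rows(
  increments=[
    [-1,[0,0,-5],0],
    [-1,[0,0,-15],0],
    [-1,[0,0,-25],0],
    [-1,[0,0,-30],0],
    [-1,[0,0,-30],0],
    [-1,[0,0,-25],0],
    [-1,[0,0,0],-0.106],
    [-1,[0,0,0],-0.106],
    [-1,[0,0,0],-0.107],
    [-1,[0,0,0],-0.107],
    [-1,[0,0,0],-0.106],
    [-1,[0,0,0],0],
  ],
)

```text
time: 51.9
tool_pos: [651.7, 83.3, 194.6]
tcp_rot: [180.0, 0.1, 165.3]
ft_force: [-0.1, 0.2, -1.1]
finger_gap: 12.2
grip_force: 80.2
```

>>> play_rows(
  increments=[
    [-1,[1,-20,0],0],
    [-1,[1,-30,0],0],
    [-1,[1,-31,0],0],
    [-1,[1,-31,0],0],
    [-1,[1,-31,0],0],
    [-1,[1,-31,0],0],
    [-1,[1,-31,0],0],
    [-1,[1,-31,0],0],
    [-1,[1,-31,0],0],
    [-1,[1,-31,0],0],
    [-1,[1,-30,0],0],
    [-1,[0,-18.5,0],0],
  ],
)

```text
time: 52.9
tool_pos: [550.1, -251.4, 194.4]
tcp_rot: [-179.9, 0.0, 164.7]
ft_force: [-0.6, 0.4, -1.7]
finger_gap: 12.5
grip_force: 80.2
```

>>> play_rows(
  increments=[
    [-1,[0,0,0],0],
    [-1,[0,0,0],0],
    [-1,[0,0,0],0],
  ],
)

```text
time: 53.15
tool_pos: [551.4, -248.1, 193.9]
tcp_rot: [180.0, 0.0, 164.9]
ft_force: [-0.2, 0.5, -0.7]
finger_gap: 12.5
grip_force: 80.2
```

Run:
```python
from h import *
for n in("scene","top","scene","top"):
    s=snapshot(n); plan([(551.5,-248.5,160,165)])
    for q in("cover_handle","cover","keeper"):
      for r in pinpoint(q,s)[:2]: print(n,q,round(r["p"],2),w(s,r["xyz"]).round(1))
save(snapshot("scene"),"g5",(310,160,510,340),3.3)
```

```text
to (551.5, -248.5, 160, 165) turn -0.001 rad then shift [-0.1 -0.8 33.7] rows>=0.8
scene cover_handle 0.65 [ 552.8 -245.7  208.1]
scene cover 0.64 [ 580.8 -284.8   41.8]
scene cover 0.59 [ 554.3 -251.8  134.2]
scene keeper 0.57 [ 5.488e+02 -2.480e+02  3.000e-01]
to (551.5, -248.5, 160, 165) turn 0.001 rad then shift [-0.2 -0.9 33.4] rows>=0.8
top cover_handle 0.63 [ 551.9 -247.   200.9]
top cover 0.69 [ 555.  -245.7  129.3]
to (551.5, -248.5, 160, 165) turn 0.001 rad then shift [-0.2 -0.4 33.3] rows>=0.8
scene cover_handle 0.72 [ 551.7 -249.8  205.1]
scene cover 0.73 [ 552.6 -251.9  130.3]
scene keeper 0.6 [ 547.9 -251.6    3.6]
scene keeper 0.2 [ 550.4 -248.1  206.6]
to (551.5, -248.5, 160, 165) turn -0.000 rad then shift [-0.2  0.1 33.3] rows>=0.8
top cover_handle 0.95 [ 553.5 -247.7  203.1]
top cover_handle 0.45 [555.3 231.3  -0.7]
top cover 0.92 [ 552.8 -247.1  124.3]
top keeper 0.5 [ 551.8 -246.5  127.5]
top keeper 0.43 [ 7.280e+02 -1.473e+02 -6.000e-01]
```

View pics/g5.png

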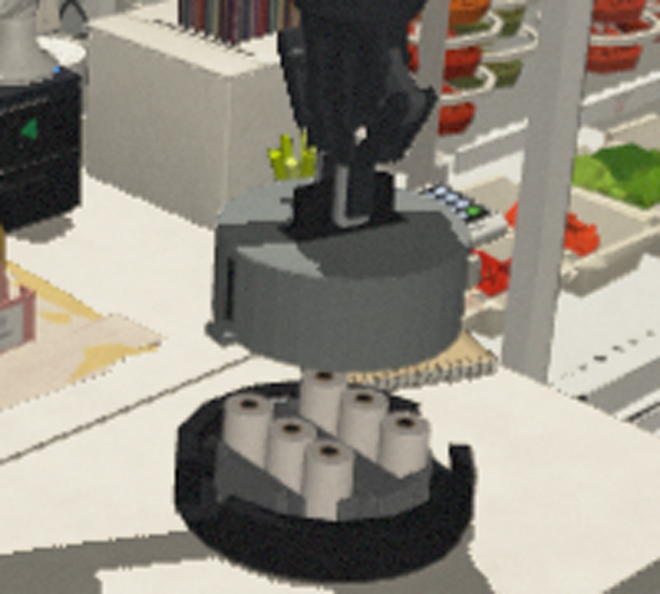

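All six rolls are level, with the cover centred above. Its lug at (215,335) faces the 165° slot. Descending.

>>> play_rows(
  increments=[
    [-1,[0,0,20],0],
    [-1,[0,0,20],0],
    [-1,[0,0,15],0],
    [-1,[0,0,10],0],
    [-1,[0,0,10],0],
    [-1,[0,0,8],0],
    [-1,[0,0,0],0],
    [-1,[0,0,0],0],
  ],
)

```text
time: 54.67
tool_pos: [551.2, -248.5, 110.3]
tcp_rot: [180.0, -0.0, 165.0]
ft_force: [-0.0, 0.5, -0.6]
finger_gap: 12.3
grip_force: 80.2
```

>>> play_rows(
  increments=[
    [-1,[0,0,5],0],
    [-1,[0,0,4],0],
    [-1,[0,0,4],0],
    [-1,[0,0,3],0],
    [-1,[0,0,0],0],
    [-1,[0,0,0],0],
  ],
)

```text
time: 55.17
tool_pos: [551.0, -248.4, 94.0]
tcp_rot: [180.0, -0.0, 165.0]
ft_force: [-0.1, -0.3, -1.5]
finger_gap: 12.6
grip_force: 80.2
```

>>> play_rows(
  increments=[
    [-1,[0,0,3],0],
    [-1,[0,0,3],0],
    [-1,[0,0,2],0],
    [-1,[0,0,0],0],
    [-1,[0,0,0],0],
  ],
)

```text
time: 55.58
tool_pos: [551.6, -248.7, 86.7]
tcp_rot: [-180.0, 0.0, 165.0]
ft_force: [0.7, -0.6, 1.7]
finger_gap: 12.2
grip_force: 80.6
```

>>> play_rows(
  increments=[
    [-1,[0,0,3],0],
    [-1,[0,0,3],0],
    [-1,[0,0,2.2],0],
    [-1,[0,0,0],0],
    [-1,[0,0,0],0],
    [-1,[0,0,0],0],
  ],
)

```text
time: 56.08
tool_pos: [551.7, -248.8, 78.8]
tcp_rot: [-180.0, 0.1, 165.0]
ft_force: [0.2, 0.1, 6.3]
finger_gap: 12.5
grip_force: 81.3
```

>>> play_rows(
  increments=[
    [-1,[0,0,1],0],
    [-1,[0,0,0],0],
    [-1,[0,0,0],0],
    [-1,[0,0,0],0.06],
    [-1,[0,0,0],0.08],
    [-1,[0,0,0],0.08],
    [-1,[0,0,0],0.08],
    [-1,[0,0,0],0.08],
    [-1,[0,0,0],0.08],
    [-1,[0,0,0],0.08],
  ],
)

```text
time: 56.92
tool_pos: [552.1, -249.0, 78.2]
tcp_rot: [180.0, 0.1, 133.9]
ft_force: [0.3, 0.3, 8.2]
finger_gap: 12.4
grip_force: 81.5
```

Turning smoothly at about 8 N. 0.54 rad done, 0.86 to go.

>>> play_rows(
  increments=[
    [-1,[0,0,0],0.08],
    [-1,[0,0,0],0.08],
    [-1,[0,0,0],0.08],
    [-1,[0,0,0],0.08],
    [-1,[0,0,0],0.08],
    [-1,[0,0,0],0.08],
    [-1,[0,0,0],0.08],
    [-1,[0,0,0],0.08],
    [-1,[0,0,0],0.08],
    [-1,[0,0,0],0.06],
    [-1,[0,0,0],0],
    [-1,[0,0,0],0],
  ],
)

```text
time: 57.92
tool_pos: [552.1, -249.0, 78.1]
tcp_rot: [179.9, 0.1, 89.3]
ft_force: [-0.6, 0.1, 7.1]
finger_gap: 12.6
grip_force: 81.5
```

```bash
python3 -c "
from h import *
s=sense(); print(s['tcp_rot'],s['wrist_torque'],s['ft_force'],s['joint_pos'])"
```

```text
[1.79892881e+02 5.72854763e-02 8.93429835e+01] [ 0.07869522  0.08131001 -0.19686206] [-0.57083151  0.08045509  7.05723444] [-2.91224425e+01  1.51165969e+01  9.30984247e+01  7.33530712e-04
  7.16635053e+01 -2.84657096e+01]
```

>>> play_rows(
  increments=[
    [-1,[0,0,0],0.03],
    [-1,[0,0,0],0.03],
    [-1,[0,0,0],0.02],
    [-1,[0,0,0],0],
    [-1,[0,0,0],0],
  ],
)

```text
time: 58.33
tool_pos: [552.0, -249.0, 78.1]
tcp_rot: [179.9, 0.1, 84.8]
ft_force: [-0.0, -0.7, 7.1]
finger_gap: 12.6
grip_force: 81.5
```

```bash
python3 -c "
from h import *
s=sense(); print(s['tcp_rot'],s['wrist_torque'],s['ft_force'])"
```

```text
[1.79893549e+02 5.20911740e-02 8.47885242e+01] [0.08255506 0.07626086 0.08903372] [-0.02422561 -0.65748465  7.14066809]
```

>>> play_rows(
  increments=[
    [-1,[0,0,0],0.02],
    [-1,[0,0,0],0.02],
    [-1,[0,0,0],0],
    [-1,[0,0,0],0],
  ],
)

```text
time: 58.67
tool_pos: [552.0, -249.0, 78.1]
tcp_rot: [179.9, 0.1, 82.5]
ft_force: [-0.6, -0.5, 6.9]
finger_gap: 12.6
grip_force: 81.5
```

```bash
python3 -c "
from h import *
s=sense(); print(s['tcp_rot'],s['wrist_torque'],s['ft_force'])"
```

```text
[1.79891675e+02 5.05427898e-02 8.25089238e+01] [0.00073063 0.12336809 0.2256402 ] [-0.57618488 -0.47789928  6.90144264]
```

>>> play_rows(
  increments=[
    [-1,[0,0,0],0.02],
    [-1,[0,0,0],0.02],
    [-1,[0,0,0],0],
    [-1,[0,0,0],0],
  ],
)

```text
time: 59.0
tool_pos: [551.5, -248.9, 78.1]
tcp_rot: [180.0, 0.1, 80.3]
ft_force: [-2.6, 1.0, 9.1]
finger_gap: 12.4
grip_force: 85.2
```

Run:
```python
from h import *
s=sense(); print(s['tcp_rot'],s['wrist_torque'],s['ft_force'])
a=snapshot("scene"); save(a,"g6",(330,210,480,330),4)
```

```text
[1.79964300e+02 6.81927490e-02 8.03137374e+01] [0.12332882 0.53486179 1.43262449] [-2.58593977  0.95615698  9.08120971]
```

View pics/g6.png

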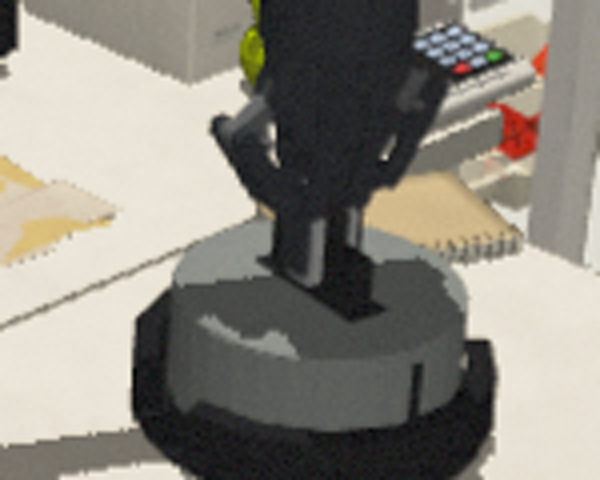

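The stop is reached: 1.4 N·m at yaw 80–82°. Cover seated with its seam at (415,390). Let it rise, then release.

>>> play_rows(
  increments=[
    [-1,[0,0,-2],-0.01],
    [-1,[0,0,-2],0],
    [-1,[0,0,-2],0],
    [-1,[0,0,-1],0],
    [-1,[0,0,0],0],
    [-1,[0,0,0],0],
  ],
)

```text
time: 59.55
tool_pos: [551.4, -248.7, 84.1]
tcp_rot: [180.0, 0.0, 80.8]
ft_force: [2.6, -2.5, -0.8]
finger_gap: 12.2
grip_force: 81.8
```

```bash
python3 -c "
from h import *
s=sense(); print(s['tcp_rot'],s['wrist_torque'],s['ft_force'],s['tool_pos'])"
```

```text
[1.79984984e+02 1.40328701e-02 8.07822800e+01] [-0.47195441 -0.44723944  1.22019956] [ 2.6171049  -2.49544156 -0.83653345] [ 551.35699152 -248.66253077   84.06154529]
```

>>> play_rows(
  increments=[
    [-0.3,[0,0,0],0],
    [-0.3,[0,0,0],0],
    [-0.3,[0,0,0],0],
    [-0.3,[0,0,0],0],
    [-0.3,[0,0,-10],0],
    [-0.3,[0,0,-30],0],
    [-0.3,[0,0,-35],0],
    [-0.3,[0,0,-35],0],
    [-0.3,[0,0,-35],0],
    [-0.3,[0,0,0],0],
    [-0.3,[0,0,0],0],
  ],
)

```text
time: 60.47
tool_pos: [553.0, -249.4, 233.7]
tcp_rot: [179.6, 0.1, 80.8]
ft_force: [0.5, -0.5, -0.6]
finger_gap: 29.9
grip_force: 0.0
```

Run:
```python
from h import *
for n in("top","scene","scene"):
    s=snapshot(n)
    for q in("cover_handle","cover"):
      for r in pinpoint(q,s)[:1]: print(n,q,round(r["p"],2),w(s,r["xyz"]).round(1))
save(s,"g7",(330,210,480,330),4)
print(sense()["tool_pos"],sense()["finger_gap"])
```

```text
top cover_handle 0.85 [ 549.4 -251.5   95.7]
top cover 0.88 [ 549.7 -245.3   19.6]
scene cover_handle 0.66 [ 551.9 -248.9   96.3]
scene cover 0.65 [ 551.1 -253.9   26.8]
scene cover_handle 0.69 [ 551.6 -248.7   98.4]
scene cover 0.91 [ 551.3 -254.6   22.8]
[ 550.84307455 -248.32419602  228.11759486] 29.834406276366337
```

View pics/g7.png

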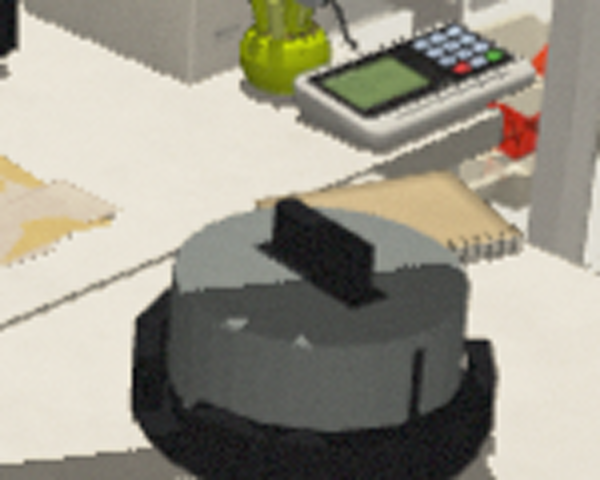

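The cover is released and about 8 mm higher than when pressed (handle base (355,315) → (355,300), handle z ≈ 95). It sits under the lip at the stop, with the arm clear.

```bash
python3 -c "
from bench import *
print(hand_in())"
```

```text
the job is handed in; nothing more can be done
None
```

I handed the job in: all six rolls stand in their rows (three long in the deep row, three short in the shallow row). The cover is on, turned to the stop (about 1.4 N·m) and released. It rose to about its locked height of 22 mm, but I did not test the lock by trying to turn it back, and no verdict came back.

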